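# Clear the bench saw, refit its interlocked guard and reset it

## Task

Get the bench saw ready to run again: pick every metal offcut off the saw table and put it in the scrap bin, then set the lift-off guard back over the blade so that it stands flat on the saw table with its tongue fully home in the slot of the interlock switch, and when the guard is on press the reset button all the way down and let it go. Leave the spray can, the screwdriver and the gear on the bench where they are.

Things in the scene. Friction and masses are not known exactly. Their poses are not given: they have to be found in the camera images.
- saw: Bench saw table, fixed: a grey slab 300 (own x) x 350 (own y) mm, its top 20 mm above the bench; origin at the middle of its underside, x pointing away from the robot towards the switch. A narrow slot along own x in the middle holds the parked blade, below the surface. Two aluminium fence bars 20 mm thick and 32 mm high (one with a 46 mm high steel stop block on it) stand at x = 72 mm, from y = 75 to 170 mm on either side.
- slot (a point): Interlock switch: a black block 36 (x) x 48 (y) mm standing on the saw table, its top 60 mm above the table, with an upright slot in its top. This point is the centre of the slot's mouth at the level of the switch's top, at x = 110 mm, y = 0 of the saw; axes as the saw's. The slot is 9 mm (x) by 25 mm (y), 38 mm deep, with a 4 mm bevelled lead-in all round its mouth.
- guard_grip (a point): Lift-off saw guard, loose, 0.4 to 0.7 kg: a clear hood with aluminium edges, 160 (own x) x 120 (own y) x 80 mm high, closed at the top and at its two x ends, open below the sides; it starts upright on the bench, beside the saw. This point is the centre of its black handle bar, 116 mm above the guard's foot: the bar runs along own x, 104 mm long, 14 x 14 mm thick, with 29 mm free height between bar and hood and a leg near either end (76 mm free between the legs). Own z is up.
- tongue_tip (a point): Tip (middle of the lower end) of the guard's flat steel tongue, 4 mm (own x) x 20 mm (own y), hanging 40 mm straight down from a steel bracket on the guard's +x end. It lies 110 mm in own x from the handle's centre and 86 mm below it, 30 mm above the guard's foot. With the guard standing flat on the saw table, turned like the saw, and the tongue in the slot, this point is 30 mm below the slot's mouth. Axes as the guard's.
- reset_top (a point): Centre of the top of the reset button when it is out: a grey round button 32 mm across on a white box 58 x 58 x 45 mm that stands fixed on the saw table behind the fence, near the far right corner (+x, -y of the saw). The top is 63 mm above the saw table. It is pressed straight down, against a spring of 5 N.
- reset (a joint): Travel of the reset button: 0 out, 0.006 m fully down; springs back when let go. Counts as pressed from 0.004 m.
- bin: Scrap bin, fixed: dark steel open box 200 (own x) x 160 (own y) x 60 mm high, walls 4 mm, on the bench beside the saw, on the side opposite the guard; origin at the middle of its underside.
- flat_bar_mid (a point): Offcut, may be absent: solid steel flat bar, 84 mm long (own x) x 32 mm wide (own y) x 14 mm high; it lies on the saw table at the start. This point is its centre.
- square_bar_mid (a point): Offcut, may be absent: solid steel square bar, 70 mm long (own x) x 25 x 25 mm; it lies on the saw table at the start. This point is its centre.
- hex_bar_mid (a point): Offcut, may be absent: solid steel hexagon bar lying on a flat, 70 mm long (own x), 28 mm across flats (its height), 32 mm across corners (own y); it lies on the saw table at the start. This point is its centre.
- square_tube_mid (a point): Offcut, may be absent: aluminium square tube, 80 mm long (own x) x 30 x 30 mm; it lies on the saw table at the start. This point is its centre.
- rect_tube_mid (a point): Offcut, may be absent: aluminium rectangular tube, 84 mm long (own x) x 34 mm wide (own y) x 20 mm high; it lies on the saw table at the start. This point is its centre.
- channel_mid (a point): Offcut, may be absent: aluminium channel lying back up, 76 mm long (own x) x 32 mm wide (own y) x 24 mm high; it lies on the saw table at the start. This point is its centre.
- spray_can: Bystander: red spray can standing on the bench, 66 mm across, 190 mm high; origin under its centre.
- screwdriver: Bystander: screwdriver lying on the bench beyond the saw, 180 mm long, along own x.
- gear: Bystander: dark steel gear lying on the bench, 100 mm across, 34 mm high; origin under its centre.
Things that resemble listed ones, but are neither listed nor needed, are in the scene too. What is shaped like the part that bears square_bar_mid but blue, green or yellow is not meant.

How it is judged:
By the outcome, as a careful person would: the job done as asked, in the order asked, and still so for the second after the job is handed in, with the robot touching nothing.
Of flat_bar, square_bar, hex_bar, square_tube, rect_tube, channel only 4 to 6 are there at a start; the rules pass over those that are not, and their reading is None.
At some moment in a run one of flat_bar, square_bar, hex_bar, square_tube, rect_tube, channel may be knocked a few centimetres aside while the robot is not near it.
Once in a run the grip may slacken for a moment while it holds something.
It also fails if it takes over 210 s, if anything falls off the work surface, if the arm or the gripper's body presses on something with over 40 N, if the wrist force passes 120 N, or if a joint passes its speed limit or range.

## Robot

A 7-joint arm with a two-finger parallel gripper is mounted at the origin on the work surface. World frame = base frame: x ahead of the robot, y to its left, z up, the work surface at z = 0. Lengths are in m, angles in rad, forces in N, time in s.
With the tool pointing down it reaches from about 0.425 to 0.875 m from the base axis. Payload 4.7 kg.
Tool frame: the origin (TCP) lies midway between the tips of the shut fingers; the grasp point (between the pads) lies 19 mm behind it; z points along the fingers, y is the line along which they close (so a half turn about z gives the same grasp; the last joint's range is limited). The gripper opens to 85 mm and grips with 20 to 120 N. Pads are 22 mm wide; open, the fingers measure 114 mm over their backs; the gripper's body (76 mm by 85 mm) begins 54 mm behind the grasp point. The pads swing forward as they close: fully open they stand 13 mm farther back than shut.
Start: joints at [1.253, 0.321, -0.07, 1.45, 0.023, 1.371, -0.057], TCP at [0.212, -0.615, 0.2] pointing down, gripper open.
Joint ranges: [-2.86, 2.86], [-0.3, 2.09], [-1.38, 1.24], [0.06, 2.45], [-1.56, 4.7], [0.09, 2.05], [-2.69, 2.69]. Speed limits (rad/s): [2.57, 2.57, 3.14, 3.14, 3.14, 3.14, 3.14].

## Interface

Orientations are given as a rotation vector (axis times angle).
In Python, from station import manip, cams gives the robot as it stands.
- The arm moves only by the tool drive_tool, never from a script. Its argument "series" is a list of rows, each an object of numbers: "x", "y", "z": the shift along the tool's x, y, z in cm; "rx", "ry", "rz": the turn, a rotation vector about the tool's x, y, z in degrees; "claw": the closure, from -1 (fully open) to 1 (shut). A call has 1 to 5 rows; each row is the pose to reach, as a shift and turn from the pose commanded when the call began, along the tool's axes at that moment; what a row does not reach only later rows make up. A row lasts 1/10 s, in which the tool goes at most 50 mm and 8.59 degrees, less where a joint would pass 70% of its speed; a pose out of reach is approached as far as the arm can. A call with a gripper value outside its range is refused whole. The fingers move at their own pace and stop on an object; "newtons" is the grip in N (left out, the last holds). Time passes only in rows, so rows that repeat a pose let the fingers close. It gives the time, the measured TCP pose, the force, the opening and the grip force at its end, in the units of the state.
- manip.read_state(): the state, without advancing time (a new reading comes with each control period).
- cams.grab_frame(name): name is "scene" or "top" or "wrist"; returns a dict with "image" (480x640x3 uint8, red, green, blue), "z_map" (480x640 float32, m along the optical axis (not along the pixel's ray), 0 where there is no reading), "fx", "fy", "cx", "cy" (pixels), "dist_coeffs" ([k1, k2, p1, p2, k3] as OpenCV has them; the pictures are not rectified), "rvec" (rotation vector, rad) and "tvec" (3), from world to camera coordinates, as OpenCV has them; the wrist camera has in their place "T_tool_cam" (4x4, takes a point from camera to tool coordinates, whose origin is the TCP and whose axes are the flange's). Camera axes: x right, y down, z forward; pixel columns grow to the right and rows downward; lengths in m; the calibration is good to about 2 mm. A picture is of the moment at which its call begins: read the wrist's pose just before it.
- manip.job_done(): hands the job in; it is judged then, once.
Trained networks look in the newest picture that a camera, given by its name, has taken for a name from the list of things; names that differ only in an ending like _2 or _b are one class to them, and where a whole thing is asked for, a point or a joint stands for the part that bears it (a point fixed in the world has none). Each returns a list of dicts, best first, with "conf" (0 to 1); they miss things now and then, are a little off and sometimes report something else, mostly with a low value. They report only what shows in the picture. A call takes as long as a camera call. They do not tell look-alikes from the thing itself.
- cams.silhouettes(camera, thing): "mask" (480x640 bool, what is visible of it) and "bbox" ([centre column, centre row, width, height] in pixels, round what is visible of it).
The state is a dict: "time": time; "qpos": joint angles; "joint_vel": joint speeds; "tau": joint torques, N m; "tcp_pos": TCP position; "tool_rot": TCP orientation; "wrist_force": force on the tool from outside, world axes, zero at the start; "moment": the same for the moment, N m; "opening": finger opening in m; "grasp_force": force on a finger pad.
Only numpy, scipy, OpenCV 4.12 (cv2) and the standard library are available. Lean on these libraries where they do the work, as an engineer would, in place of code of your own. Each camera call takes 0.05 s, during which the arm holds its last target. There are 200 camera calls.

## Working session

There is one attempt and no reset: what is moved stays moved. The work goes in short steps, Python scripts to look and compute and a tool call to move; the robot and the scene stay as the last step left them, time stands still between calls to the robot, and variables do not carry over. Pictures are saved under pics/ and viewed, at most 14 in all, crops included, and the job is handed in when it is done.

Besides the shell and the picture viewer there is one more tool, called after "Call:" as a command line: name --argument value ..., lists and objects as JSON in quotes. drive_tool: Moves the arm, as the interface text tells. Its arguments: {"type":"object","properties":{"series":{"type":"array"},"newtons":{"type":"number"}},"required":["series"]}

```bash
mkdir -p pics; ls
python3 - <<'E'
from station import manip, cams
import cv2
s=manip.read_state(); print({k:(v if not hasattr(v,'round') else v) for k,v in s.items()})
for n in ["scene","top"]:
    f=cams.grab_frame(n); cv2.imwrite(f"pics/{n}0.png",f["image"][:,:,::-1]); print(n,f["fx"],f["cx"],f["cy"],f["dist_coeffs"],f["rvec"],f["tvec"])
E
```

```text
pics
{'time': 0.0, 'qpos': array([ 1.25307558,  0.32183494, -0.07009188,  1.45173729,  0.0225875 ,
        1.3708054 , -0.05690102]), 'joint_vel': array([ 0.00159231, -0.00021782, -0.00076231,  0.00086125, -0.0013404 ,
       -0.00057056,  0.0005573 ]), 'tau': array([ 1.61371486e-05, -4.93578494e+01, -3.82450232e-01, -3.14339626e+01,
        1.28576133e-02,  1.13253089e-02,  1.66734304e-05]), 'tcp_pos': array([ 0.21149891, -0.613958  ,  0.19838461]), 'tool_rot': array([-3.09651715e+00, -5.18566669e-01,  6.53137597e-04]), 'wrist_force': array([-0.46379546,  0.67554564,  0.76620893]), 'moment': array([0.02696975, 0.04609273, 0.02548829]), 'grasp_force': 0.0, 'opening': 0.08508074225269524}
scene 524.7444270985674 319.22448537639497 234.5177751652246 [-0.01833273  0.          0.          0.          0.        ] [ 0.79507058  2.68488243 -0.95402   ] [ 0.41659341 -0.13727668  1.46955834]
top 434.01842988945 318.9136612472926 237.9367496032957 [-0.08513205  0.          0.          0.          0.        ] [ 2.1423799  -2.12405496  0.16615518] [-3.19392909e-04  5.10080141e-01  1.14038426e+00]
```

View pics/top0.png

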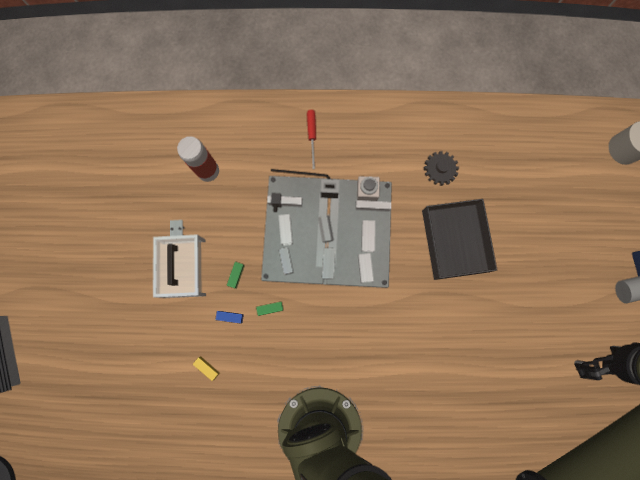

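View pics/scene0.png

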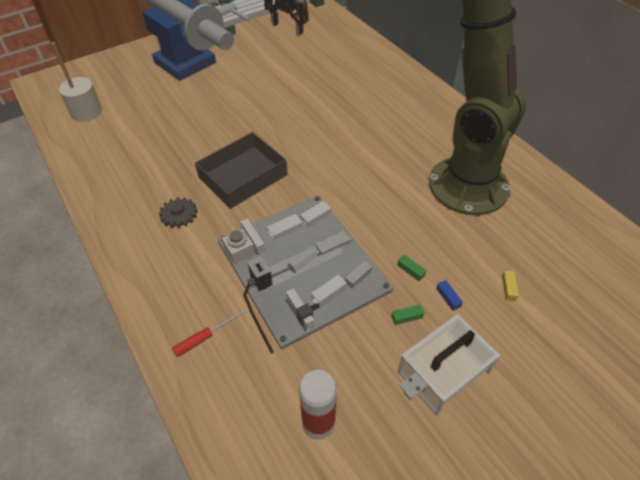

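The top view shows the saw table spanning columns 263–392 and rows 177–287. Six offcuts lie on it at about (285,230), (287,261), (325,229), (328,263), (369,236) and (366,267). The guard is at (176,265) with its tongue towards +x, the bin at (460,239), the switch at (329,188) and the reset button at (369,187). The look-alikes are green/blue/yellow blocks at (235,275), (270,309), (229,317) and (206,369). None of them are on the table, so I'll leave them alone.

```bash
cat > h.py <<'E'
from station import manip, cams
import numpy as np, cv2
from scipy.spatial.transform import Rotation as R
def cam(n):
    s=manip.read_state(); f=cams.grab_frame(n)
    T=np.eye(4)
    if n=="wrist":
        W=np.eye(4); W[:3,:3]=R.from_rotvec(s["tool_rot"]).as_matrix(); W[:3,3]=s["tcp_pos"]; T=W@f["T_tool_cam"]
    else:
        r=R.from_rotvec(np.ravel(f["rvec"])).as_matrix(); T[:3,:3]=r.T; T[:3,3]=-r.T@np.ravel(f["tvec"])
    K=np.array([[f["fx"],0,f["cx"]],[0,f["fy"],f["cy"]],[0,0,1]])
    return f,T,K
def world(f,T,K,rc):
    "rc: Nx2 (row,col) -> world pts by depth"
    rc=np.asarray(rc); z=f["z_map"][rc[:,0],rc[:,1]]
    u=cv2.undistortPoints(rc[:,::-1].astype(np.float32).reshape(-1,1,2),K,np.array(f["dist_coeffs"])).reshape(-1,2)
    P=np.c_[u*z[:,None],z]; ok=z>0
    return (P@T[:3,:3].T+T[:3,3])[ok]
def top_rect(P,band=0.004):
    "top face of pts: z, centre, long/short sides, yaw (deg) of the long side"
    zt=np.percentile(P[:,2],90); Q=P[abs(P[:,2]-np.median(P[P[:,2]>zt-band,2]))<band]
    (c,wh,a)=cv2.minAreaRect((Q[:,:2]*1000).astype(np.float32))
    if wh[0]<wh[1]: wh=wh[::-1]; a+=90
    return np.round([c[0]/1000,c[1]/1000,np.median(Q[:,2])],4), np.round(wh,0), round((a+90)%180-90,1)
E
python3 - <<'E'
from h import *
for n in ["top","scene"]:
    f,T,K=cam(n)
    for t in ["flat_bar_mid","square_bar_mid","hex_bar_mid","square_tube_mid","rect_tube_mid","channel_mid","saw","guard_grip","bin","reset_top","slot"]:
        try: D=cams.silhouettes(n,t)
        except Exception as e: print(t,e); continue
        for d in D[:3]:
            P=world(f,T,K,np.argwhere(d["mask"])); 
            if len(P)>5: print(n,t,round(d["conf"],2),np.round(d["bbox"]),len(P),*top_rect(P),np.round(P.mean(0),3))
E
```

```text
top flat_bar_mid 0.78 [328. 263.  11.  28.] 359 [ 0.4429 -0.0209  0.0364] [82. 32.] -3.0 [ 0.443 -0.021  0.036]
top flat_bar_mid 0.22 [458. 239.  74.  82.] 4688 [ 0.511  -0.3807  0.061 ] [200. 162.] 8.5 [ 0.515 -0.387  0.017]
top square_bar_mid 0.84 [286. 257.  15.  26.] 251 [0.4484 0.0946 0.047 ] [70. 24.] 13.6 [0.448 0.094 0.046]
top square_bar_mid 0.81 [236. 275.  20.  27.] 235 [0.4093 0.2337 0.0266] [65. 25.] -17.7 [0.408 0.233 0.025]
top square_bar_mid 0.78 [229. 316.  24.   7.] 256 [0.2949 0.2454 0.0263] [70. 25.] 83.8 [0.295 0.244 0.025]
top hex_bar_mid 0.5 [323. 228.  15.  23.] 304 [ 0.5381 -0.013   0.0495] [70. 23.] 9.8 [ 0.537 -0.013  0.046]
top square_tube_mid 0.91 [287. 228.  20.  31.] 359 [0.5343 0.0974 0.0519] [81. 30.] 6.7 [0.532 0.097 0.049]
top rect_tube_mid 0.89 [370. 234.  18.  33.] 411 [ 0.5197 -0.1297  0.0419] [84. 33.] -0.6 [ 0.518 -0.129  0.041]
top rect_tube_mid 0.55 [362. 267.  14.  26.] 348 [ 0.4312 -0.1211  0.0461] [76. 32.] 6.2 [ 0.43  -0.12   0.045]
top rect_tube_mid 0.37 [370. 186.  10.  10.] 120 [ 0.6483 -0.1289  0.0885] [30. 27.] -2.4 [ 0.648 -0.129  0
[... 1912 characters left out ...]
74 0.386  0.0804] [201. 121.] 3.8 [0.447 0.391 0.077]
scene saw 0.96 [305. 275. 177. 158.] 11559 [ 0.6283 -0.018   0.0537] [338.  86.] -87.2 [0.558 0.02  0.024]
scene guard_grip 0.88 [445. 364.  96. 100.] 5595 [0.448  0.3857 0.0804] [200. 120.] 3.2 [0.447 0.39  0.077]
scene bin 0.72 [240. 170.  94.  74.] 4230 [ 0.511  -0.3794  0.0582] [203. 168.] 7.6 [ 0.509 -0.385  0.024]
scene bin 0.37 [286. 228.  38.  24.] 551 [ 0.5178 -0.1269  0.0404] [85. 38.] -1.0 [ 0.521 -0.125  0.036]
scene reset_top 0.49 [235. 238.  14.  14.] 121 [ 0.6501 -0.1255  0.0873] [29. 28.] -77.8 [ 0.651 -0.124  0.086]
scene slot 0.82 [304. 275. 173. 155.] 11631 [ 0.6105 -0.0187  0.0536] [321. 124.] -73.6 [0.558 0.019 0.024]
```

Six offcuts are present, and both cameras agree on all of them. The bars lie at about x 0.43–0.54. I'm starting with the rectangular tube at (370,235), a long grey flat piece. The only thing it could be confused with is the channel at (366,267), which goes in the bin too.

Call:
drive_tool --series '[{"x": 3.7,"y": -3,"rz": 8},{"x": 7.5,"y": -6,"rz": 16},{"x": 11.2,"y": -9,"rz": 19},{"x": 15,"y": -12,"rz": 19},{"x": 18.7,"y": -15,"rz": 19}]' --newtons 60

```text
validation failed for argument at $.se...
```

Call:
drive_tool --series '[{"x": 2.5,"y": -4},{"x": 5,"y": -8},{"x": 7.5,"y": -12},{"x": 10,"y": -16},{"x": 12.5,"y": -20}]'

```text
validation failed for argument at $.se...
```

```bash
cat >> h.py <<'E'
def need(p,yaw):
    "print shift (cm, tool axes) and turn (deg) to TCP p, tool x at yaw, pointing down; both half turns are one grasp"
    s=manip.read_state(); r=R.from_rotvec(s["tool_rot"]); d=r.inv().apply(np.array(p)-s["tcp_pos"])*100
    g=R.from_euler("z",yaw,degrees=True)*R.from_rotvec([np.pi,0,0]); q=(r.inv()*g).as_rotvec(degrees=True)
    print("need",np.round(d,1),"rot",np.round(q,1),"| t",round(s["time"],1),"tcp",np.round(s["tcp_pos"],3),"F",np.round(s["wrist_force"],1),"open",round(s["opening"],3),"grip",round(s["grasp_force"],1))
def find(n,t,near=None):
    f,T,K=cam(n); o=[]
    for d in cams.silhouettes(n,t):
        P=world(f,T,K,np.argwhere(d["mask"]))
        if len(P)<30: continue
        c,wh,a=top_rect(P); o.append((round(d["conf"],2),c,wh,a))
    if near is not None: o=[x for x in o if np.hypot(*(x[1][:2]-near))<0.08]
    for x in o[:2]: print(n,t,*x)
    return f
E
python3 - <<'E'
from h import *
f=find("wrist","rect_tube_mid"); cv2.imwrite("pics/w1.png",f["image"][:,:,::-1])
need([.519,-.128,.023],-1.7)
E
```

```text
need [ 44.9 -36.   17.6] rot [ 0.   0.  20.7] | t 1.4 tcp [ 0.212 -0.615  0.2  ] F [ 0.7 -1.5 -0.3] open 0.085 grip 0.0
```

View pics/w1.png

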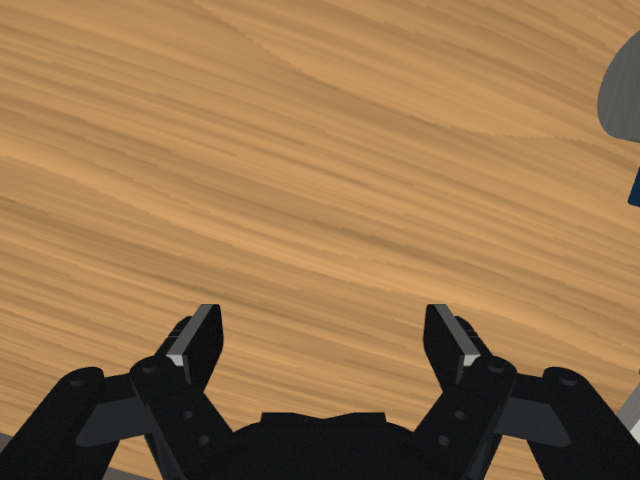

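The moves were refused by validation, so the arm hasn't moved and the wrist picture shows only bare bench. I'll try again with every field filled in.

Call:
drive_tool --series '[{"x": 3.7,"y": -3.0,"z": 0,"rx": 0,"ry": 0,"rz": 8,"claw": -1},{"x": 7.5,"y": -6,"z": 0,"rx": 0,"ry": 0,"rz": 16,"claw": -1},{"x": 11.2,"y": -9,"z": 0,"rx": 0,"ry": 0,"rz": 19,"claw": -1},{"x": 15,"y": -12,"z": 0,"rx": 0,"ry": 0,"rz": 19,"claw": -1},{"x": 18.7,"y": -15,"z": 0,"rx": 0,"ry": 0,"rz": 19,"claw": -1}]' --newtons 60

```text
time: 1.9
tcp_pos: [0.3406, -0.4101, 0.1998]
tool_rot: [3.141, 0.0, 0.001]
wrist_force: [0.4, -1.2, -0.2]
opening: 0.0857
grasp_force: 0.0
```

Call:
drive_tool --series '[{"x": 2.5,"y": -4.0,"z": 0,"rx": 0,"ry": 0,"rz": 0,"claw": -1},{"x": 5,"y": -8,"z": 0,"rx": 0,"ry": 0,"rz": 0,"claw": -1},{"x": 7.5,"y": -12,"z": 0,"rx": 0,"ry": 0,"rz": 0,"claw": -1},{"x": 10,"y": -16,"z": 0,"rx": 0,"ry": 0,"rz": 0,"claw": -1},{"x": 12.5,"y": -20,"z": 0,"rx": 0,"ry": 0,"rz": 0,"claw": -1}]'

```text
time: 2.4
tcp_pos: [0.4654, -0.2102, 0.1999]
tool_rot: [3.141, 0.0, 0.001]
wrist_force: [-0.1, -1.1, -0.6]
opening: 0.0851
grasp_force: 0.0
```

Call:
drive_tool --series '[{"x": 2.5,"y": -4.0,"z": 2,"rx": 0,"ry": 0,"rz": 1,"claw": -1},{"x": 5.0,"y": -8.0,"z": 5,"rx": 0,"ry": 0,"rz": 2,"claw": -1},{"x": 5.2,"y": -8.2,"z": 8,"rx": 0,"ry": 0,"rz": 2,"claw": -1},{"x": 5.2,"y": -8.2,"z": 8,"rx": 0,"ry": 0,"rz": 2,"claw": -1}]'

```text
time: 2.8
tcp_pos: [0.5141, -0.1265, 0.1154]
tool_rot: [-3.138, 0.047, 0.012]
wrist_force: [-1.2, 0.3, -0.1]
opening: 0.0855
grasp_force: 0.0
```

Run:
```python
from h import *
f=find("wrist","rect_tube_mid"); cv2.imwrite("pics/w2.png",f["image"][:,:,::-1])
need([.519,-.128,.023],-1.7)
```

```text
wrist rect_tube_mid 0.72 [ 0.5182 -0.1285  0.0413] [85. 34.] -2.2
need [ 0.3 -0.3  9.7] rot [ 0.   0.1 -0.3] | t 2.9 tcp [ 0.516 -0.131  0.12 ] F [ 0.5 -0.7  0.3] open 0.086 grip 0.0
```

View pics/w2.png

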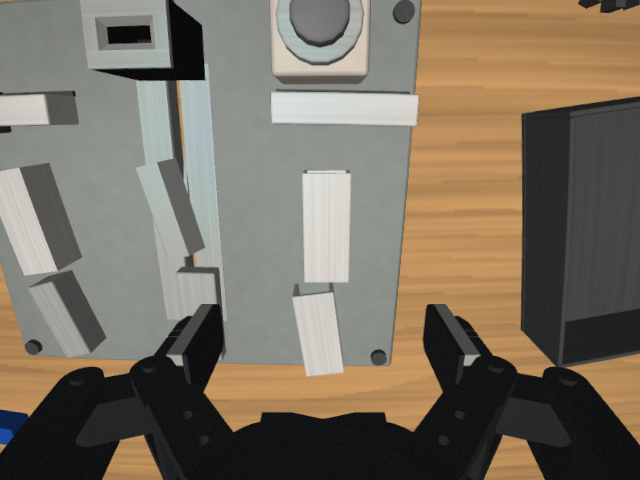

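The picture shows the rectangular tube at (326,225), with the channel behind it at (318,333). The wrist fix matches the other cameras, so I'll descend and grip.

Call:
drive_tool --series '[{"x": 0.2,"y": -0.2,"z": 4.8,"rx": 0,"ry": 0,"rz": 0,"claw": -1},{"x": 0.2,"y": -0.2,"z": 9.0,"rx": 0,"ry": 0,"rz": 0,"claw": -0.5},{"x": 0.2,"y": -0.2,"z": 9.7,"rx": 0,"ry": 0,"rz": 0,"claw": 0},{"x": 0.2,"y": -0.2,"z": 9.7,"rx": 0,"ry": 0,"rz": 0,"claw": 1},{"x": 0.2,"y": -0.2,"z": 9.7,"rx": 0,"ry": 0,"rz": 0,"claw": 1}]'

```text
time: 3.4
tcp_pos: [0.5207, -0.1292, 0.0253]
tool_rot: [3.14, -0.057, 0.006]
wrist_force: [0.1, 0.2, 0.1]
opening: 0.0281
grasp_force: 0.0
```

Call:
drive_tool --series '[{"x": 0,"y": 0,"z": 0,"rx": 0,"ry": 0,"rz": 0,"claw": 1},{"x": 0,"y": 0,"z": 0,"rx": 0,"ry": 0,"rz": 0,"claw": 1}]'

```text
time: 3.6
tcp_pos: [0.5201, -0.1285, 0.0245]
tool_rot: [3.14, -0.055, 0.005]
wrist_force: [-0.0, -0.1, 0.8]
opening: 0.0001
grasp_force: 0.0
```

Run:
```python
from h import *
f=find("wrist","rect_tube_mid"); g=find("top","rect_tube_mid"); cv2.imwrite("pics/w3.png",f["image"][:,:,::-1])
need([.519,-.128,.023],-1.7)
```

```text
wrist rect_tube_mid 0.94 [ 0.5354 -0.129   0.0413] [50. 34.] -1.4
top rect_tube_mid 0.66 [ 0.4268 -0.0795  0.4793] [8. 0.] -3.4
top rect_tube_mid 0.31 [0.4267 0.3819 0.1238] [103.  16.] 4.1
need [0. 0. 0.] rot [ 0.  -0.  -0.3] | t 3.8 tcp [ 0.519 -0.128  0.023] F [-0.3  0.  -0.3] open 0.0 grip 0.0
```

View pics/w3.png

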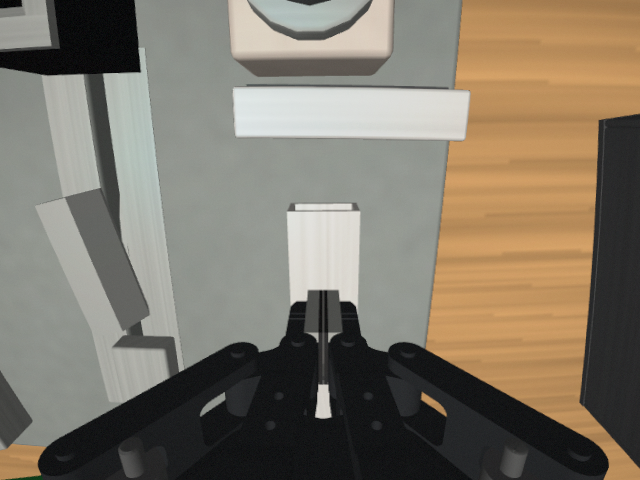

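Run:
```python
from h import *
f,T,K=cam("wrist"); print(np.round(world(f,T,K,[[r,323] for r in (215,250,285,295,310,325,335,345,400)]),4))
print(np.round(world(f,T,K,[[310,c] for c in (280,300,312,323,335,350,380)]),4)); print(np.round(f["T_tool_cam"],3))
```

```text
[[ 0.5578 -0.1293  0.0415]
 [ 0.541  -0.1287  0.0421]
 [ 0.5228 -0.1281  0.0418]
 [ 0.529  -0.1283  0.0652]
 [ 0.5293 -0.1283  0.0787]
 [ 0.5282 -0.1282  0.0876]
 [ 0.5274 -0.1282  0.0929]
 [ 0.5237 -0.1281  0.0935]
 [ 0.4552 -0.1258  0.0449]]
[[ 0.4986 -0.1029  0.0216]
 [ 0.5251 -0.1187  0.0704]
 [ 0.5291 -0.124   0.078 ]
 [ 0.5293 -0.1283  0.0787]
 [ 0.5285 -0.1329  0.0774]
 [ 0.5247 -0.1392  0.0709]
 [ 0.4962 -0.1597  0.0209]]
[[-0.    -0.953 -0.304  0.077]
 [ 1.    -0.     0.    -0.   ]
 [-0.    -0.304  0.953 -0.176]
 [ 0.     0.     0.     1.   ]]
```

Depth shows the shut fingertips ending near z = 0.063 while the reported TCP is 0.023. They closed above the tube, so the real tips sit about 40 mm behind the stated TCP. I'll open partway and feel my way down in steps while watching the force.

Call:
drive_tool --series '[{"x": 0,"y": 0,"z": 0,"rx": 0,"ry": 0,"rz": 0,"claw": -0.3},{"x": 0,"y": 0,"z": 0,"rx": 0,"ry": 0,"rz": 0,"claw": -0.3},{"x": 0,"y": 0,"z": 0.5,"rx": 0,"ry": 0,"rz": 0,"claw": -0.3},{"x": 0,"y": 0,"z": 1.0,"rx": 0,"ry": 0,"rz": 0,"claw": -0.3},{"x": 0,"y": 0,"z": 1.5,"rx": 0,"ry": 0,"rz": 0,"claw": -0.3}]'

```text
time: 4.35
tcp_pos: [0.5184, -0.1278, 0.0068]
tool_rot: [-3.141, 0.055, 0.001]
wrist_force: [-0.1, -0.5, -0.9]
opening: 0.056
grasp_force: 0.0
```

Call:
drive_tool --series '[{"x": 0,"y": 0,"z": 0,"rx": 0,"ry": 0,"rz": 0,"claw": -0.3},{"x": 0,"y": 0,"z": 0.4,"rx": 0,"ry": 0,"rz": 0,"claw": -0.3},{"x": 0,"y": 0,"z": 0.7,"rx": 0,"ry": 0,"rz": 0,"claw": -0.3},{"x": 0,"y": 0,"z": 1.0,"rx": 0,"ry": 0,"rz": 0,"claw": -0.3},{"x": 0,"y": 0,"z": 1.0,"rx": 0,"ry": 0,"rz": 0,"claw": -0.3}]'

```text
time: 4.85
tcp_pos: [0.5183, -0.1278, -0.003]
tool_rot: [-3.141, 0.055, 0.001]
wrist_force: [0.0, -0.1, 0.8]
opening: 0.0557
grasp_force: 0.0
```

Run:
```python
from h import *
f=find("wrist","rect_tube_mid"); cv2.imwrite("pics/w4.png",f["image"][:,:,::-1])
need([.519,-.128,.023],-1.7)
T,K=cam("wrist")[1:]; P=world(f,T,K,np.argwhere(f["z_map"]>0)); h=abs(P[:,1]+.128)<.06
Q=P[h&(P[:,0]<.535)&(P[:,0]>.505)]; print(np.histogram(Q[:,2],bins=np.arange(-.02,.12,.01)))
```

```text
need [ 0.   0.  -2.6] rot [ 0.   0.  -0.3] | t 5.0 tcp [ 0.519 -0.128 -0.003] F [ 0.3  0.1 -0.4] open 0.056 grip 0.0
(array([   0,    0,    0,   25, 7578,  272, 6046, 1388, 1552, 1806, 7108,
       7096, 9269]), array([-0.02, -0.01,  0.  ,  0.01,  0.02,  0.03,  0.04,  0.05,  0.06,
        0.07,  0.08,  0.09,  0.1 ,  0.11]))
```

View pics/w4.png

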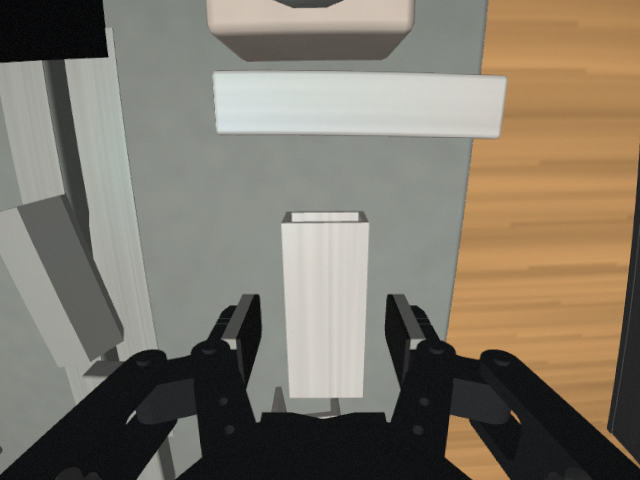

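The fingers straddle the tube at (325,310) with no contact at TCP z = −3 mm, which confirms the 40 mm offset. I'm going 1.5 cm further down and closing.

Call:
drive_tool --series '[{"x": 0,"y": 0,"z": 0.6,"rx": 0,"ry": 0,"rz": 0,"claw": -0.3},{"x": 0,"y": 0,"z": 1.1,"rx": 0,"ry": 0,"rz": 0,"claw": -0.3},{"x": 0,"y": 0,"z": 1.5,"rx": 0,"ry": 0,"rz": 0,"claw": -0.3},{"x": 0,"y": 0,"z": 1.5,"rx": 0,"ry": 0,"rz": 0,"claw": 1},{"x": 0,"y": 0,"z": 1.5,"rx": 0,"ry": 0,"rz": 0,"claw": 1}]'

```text
time: 5.5
tcp_pos: [0.5231, -0.128, -0.0124]
tool_rot: [3.139, -0.054, 0.011]
wrist_force: [-5.0, 2.4, 28.5]
opening: 0.0327
grasp_force: 71.6
```

Call:
drive_tool --series '[{"x": 0,"y": 0,"z": 0,"rx": 0,"ry": 0,"rz": 0,"claw": 1},{"x": 0,"y": 0,"z": 0,"rx": 0,"ry": 0,"rz": 0,"claw": 1}]'

```text
time: 5.7
tcp_pos: [0.5231, -0.128, -0.0124]
tool_rot: [3.139, -0.054, 0.011]
wrist_force: [-5.3, 1.9, 30.2]
opening: 0.0332
grasp_force: 72.1
```

Gripped at 33 mm with the tips resting on the table, so for table grasps the commanded TCP z should be about −0.01. Carrying it to the bin.

Call:
drive_tool --series '[{"x": 0,"y": 0,"z": -3,"rx": 0,"ry": 0,"rz": 0,"claw": 1},{"x": 0,"y": 0.5,"z": -7,"rx": 0,"ry": 0,"rz": 0,"claw": 1},{"x": 1,"y": 4.5,"z": -9,"rx": 0,"ry": 0,"rz": 0,"claw": 1},{"x": 2,"y": 9,"z": -9,"rx": 0,"ry": 0,"rz": 0,"claw": 1},{"x": 3,"y": 13.5,"z": -9,"rx": 0,"ry": 0,"rz": 0,"claw": 1}]'

```text
time: 6.2
tcp_pos: [0.5447, -0.2655, 0.0734]
tool_rot: [3.14, -0.053, 0.003]
wrist_force: [0.9, -0.2, -0.8]
opening: 0.0326
grasp_force: 60.7
```

Call:
drive_tool --series '[{"x": 1,"y": 4.7,"z": 0,"rx": 0,"ry": 0,"rz": -5,"claw": 1},{"x": 2,"y": 9.4,"z": 0,"rx": 0,"ry": 0,"rz": -10,"claw": 1},{"x": 2,"y": 13.7,"z": 0,"rx": 0,"ry": 0,"rz": -10,"claw": 1},{"x": 2,"y": 13.7,"z": 3,"rx": 0,"ry": 0,"rz": -10,"claw": 1},{"x": 2,"y": 13.7,"z": 7,"rx": 0,"ry": 0,"rz": -10,"claw": 1}]'

```text
time: 6.7
tcp_pos: [0.5599, -0.4053, 0.0031]
tool_rot: [3.131, 0.213, 0.005]
wrist_force: [1.1, 1.5, -2.2]
opening: 0.0331
grasp_force: 60.7
```

Call:
drive_tool --series '[{"x": 0,"y": 0,"z": 0.8,"rx": 0,"ry": 0,"rz": 0,"claw": 1},{"x": 0,"y": 0,"z": 0.8,"rx": 0,"ry": 0,"rz": 0,"claw": -0.1},{"x": 0,"y": 0,"z": 0.8,"rx": 0,"ry": 0,"rz": 0,"claw": -0.1},{"x": 0,"y": 0,"z": -3,"rx": 0,"ry": 0,"rz": 0,"claw": -0.1},{"x": 0,"y": 0,"z": -7.5,"rx": 0,"ry": 0,"rz": 0,"claw": -0.1}]'

```text
time: 7.2
tcp_pos: [0.559, -0.4009, 0.079]
tool_rot: [-3.133, -0.221, 0.001]
wrist_force: [0.8, -0.5, 0.7]
opening: 0.0472
grasp_force: 0.0
```

Run:
```python
from h import *
for n in ("top","scene"): find(n,"channel_mid",(.431,-.12))
find("scene","rect_tube_mid")
need([.431,-.1205,.07],5.5)
```

```text
top channel_mid 0.7 [ 0.4315 -0.1209  0.0463] [76. 32.] 5.9
scene channel_mid 0.7 [ 0.4296 -0.1191  0.0442] [78. 35.] 6.8
scene rect_tube_mid 0.59 [ 0.5512 -0.3981  0.0245] [86. 40.] 8.7
scene rect_tube_mid 0.47 [ 0.4301 -0.1186  0.0444] [77. 33.] 7.5
need [ -8.8 -29.6   0.8] rot [ 0.1 -0.   2.5] | t 7.5 tcp [ 0.559 -0.402  0.079] F [ 0.4  0.3 -0.8] open 0.047 grip 0.0
```

Tube is in the bin. The channel hasn't moved, so that's next.

Call:
drive_tool --series '[{"x": -1.3,"y": -4.5,"z": 0,"rx": 0,"ry": 0,"rz": 0,"claw": -0.4},{"x": -2.7,"y": -9,"z": 0,"rx": 0,"ry": 0,"rz": 0,"claw": -0.4},{"x": -4,"y": -13.5,"z": 0,"rx": 0,"ry": 0,"rz": 0,"claw": -0.4},{"x": -5.4,"y": -18,"z": 0,"rx": 0,"ry": 0,"rz": 0,"claw": -0.4},{"x": -6.7,"y": -22.5,"z": 0,"rx": 0,"ry": 0,"rz": 0,"claw": -0.4}]'

```text
time: 8.0
tcp_pos: [0.4597, -0.1861, 0.0766]
tool_rot: [-3.133, -0.219, 0.002]
wrist_force: [0.2, 0.3, 0.4]
opening: 0.0595
grasp_force: 0.0
```

Call:
drive_tool --series '[{"x": -1.3,"y": -4.5,"z": 0,"rx": 0,"ry": 0,"rz": 2.5,"claw": -0.4},{"x": -2.1,"y": -7.1,"z": 2,"rx": 0,"ry": 0,"rz": 2.5,"claw": -0.4},{"x": -2.1,"y": -7.1,"z": 6,"rx": 0,"ry": 0,"rz": 2.5,"claw": -0.4},{"x": -2.1,"y": -7.1,"z": 8.7,"rx": 0,"ry": 0,"rz": 2.5,"claw": -0.4},{"x": -2.1,"y": -7.1,"z": 8.7,"rx": 0,"ry": 0,"rz": 2.5,"claw": 1}]'

```text
time: 8.5
tcp_pos: [0.4266, -0.119, -0.013]
tool_rot: [-3.134, -0.153, 0.012]
wrist_force: [-0.1, -0.1, -0.6]
opening: 0.0466
grasp_force: 0.0
```

Call:
drive_tool --series '[{"x": 0,"y": 0,"z": 0,"rx": 0,"ry": 0,"rz": 0,"claw": 1},{"x": 0,"y": 0,"z": 0,"rx": 0,"ry": 0,"rz": 0,"claw": 1},{"x": 0,"y": 0,"z": 0,"rx": 0,"ry": 0,"rz": 0,"claw": 1}]'

```text
time: 8.8
tcp_pos: [0.432, -0.1212, -0.0082]
tool_rot: [3.137, 0.15, 0.004]
wrist_force: [0.5, -0.2, -0.9]
opening: 0.031
grasp_force: 61.6
```

Call:
drive_tool --series '[{"x": 0,"y": 0,"z": -3.5,"rx": 0,"ry": 0,"rz": 0,"claw": 1},{"x": 0,"y": 0.5,"z": -7.5,"rx": 0,"ry": 0,"rz": 0,"claw": 1},{"x": 0.2,"y": 5,"z": -8.5,"rx": 0,"ry": 0,"rz": 0,"claw": 1},{"x": 0.3,"y": 9.8,"z": -8.5,"rx": 0,"ry": 0,"rz": 0,"claw": 1},{"x": 0.5,"y": 14.6,"z": -8.5,"rx": 0,"ry": 0,"rz": 0,"claw": 1}]'

```text
time: 9.3
tcp_pos: [0.4509, -0.268, 0.0778]
tool_rot: [3.135, 0.152, 0.005]
wrist_force: [-0.1, 0.1, -1.1]
opening: 0.0307
grasp_force: 61.8
```

Call:
drive_tool --series '[{"x": 0.2,"y": 4.8,"z": 0,"rx": 0,"ry": 0,"rz": -2,"claw": 1},{"x": 0.4,"y": 9.6,"z": 0,"rx": 0,"ry": 0,"rz": -2.5,"claw": 1},{"x": 0.4,"y": 14.4,"z": 0.5,"rx": 0,"ry": 0,"rz": -2.5,"claw": 1},{"x": 0.4,"y": 14.8,"z": 4,"rx": 0,"ry": 0,"rz": -2.5,"claw": 1},{"x": 0.4,"y": 14.8,"z": 8,"rx": 0,"ry": 0,"rz": -2.5,"claw": 1}]'

```text
time: 9.8
tcp_pos: [0.4689, -0.4172, -0.0029]
tool_rot: [3.129, 0.212, 0.006]
wrist_force: [-0.5, 1.4, -0.2]
opening: 0.0307
grasp_force: 61.9
```

Call:
drive_tool --series '[{"x": 0,"y": 0,"z": 0,"rx": 0,"ry": 0,"rz": 0,"claw": 1},{"x": 0,"y": 0,"z": 0,"rx": 0,"ry": 0,"rz": 0,"claw": -0.1},{"x": 0,"y": 0,"z": 0,"rx": 0,"ry": 0,"rz": 0,"claw": -0.1},{"x": 0,"y": 0,"z": -4,"rx": 0,"ry": 0,"rz": 0,"claw": -0.1},{"x": 0,"y": 0,"z": -8,"rx": 0,"ry": 0,"rz": 0,"claw": -0.1}]'

```text
time: 10.3
tcp_pos: [0.4686, -0.4122, 0.0784]
tool_rot: [3.133, 0.221, 0.002]
wrist_force: [0.9, -0.1, 0.3]
opening: 0.0471
grasp_force: 0.0
```

Run:
```python
from h import *
for n in ("top","scene"): find(n,"hex_bar_mid",(.5375,-.0115)); find(n,"flat_bar_mid",(.443,-.02))
find("scene","channel_mid")
need([.5375,-.0115,.075],7); need([.443,-.0206,.075],-3)
```

```text
top hex_bar_mid 0.59 [ 0.5384 -0.0135  0.0491] [70. 23.] 10.3
top flat_bar_mid 0.86 [ 0.4426 -0.0198  0.0358] [82. 30.] 0.2
scene hex_bar_mid 0.72 [ 0.5374 -0.0095  0.048 ] [71. 23.] 9.5
scene flat_bar_mid 0.8 [ 0.4423 -0.0188  0.034 ] [85. 36.] -5.0
scene channel_mid 0.84 [ 0.4673 -0.4106  0.0285] [77. 38.] 6.8
need [ 12.5 -38.7  -0. ] rot [-0.1  0.1  1. ] | t 10.8 tcp [ 0.467 -0.412  0.075] F [ 0.7 -0.2 -0.2] open 0.047 grip 0.0
need [  3.  -39.1   0. ] rot [-0.1  0.1 11. ] | t 10.8 tcp [ 0.467 -0.412  0.075] F [ 0.7 -0.2 -0.2] open 0.047 grip 0.0
```

Call:
drive_tool --series '[{"x": 1.4,"y": -4.3,"z": 0,"rx": 0,"ry": 0,"rz": 0,"claw": -0.4},{"x": 2.8,"y": -8.6,"z": 0,"rx": 0,"ry": 0,"rz": 0,"claw": -0.4},{"x": 4.2,"y": -12.9,"z": 0,"rx": 0,"ry": 0,"rz": 0,"claw": -0.4},{"x": 5.6,"y": -17.2,"z": 0,"rx": 0,"ry": 0,"rz": 0,"claw": -0.4},{"x": 7,"y": -21.5,"z": 0,"rx": 0,"ry": 0,"rz": 0,"claw": -0.4}]' --newtons 80

```text
time: 11.3
tcp_pos: [0.5071, -0.1879, 0.075]
tool_rot: [-3.134, -0.219, 0.001]
wrist_force: [0.7, -0.3, 0.1]
opening: 0.0598
grasp_force: 0.0
```

Call:
drive_tool --series '[{"x": 1.4,"y": -4.3,"z": 0,"rx": 0,"ry": 0,"rz": -1.5,"claw": -0.4},{"x": 2.8,"y": -8.6,"z": 0,"rx": 0,"ry": 0,"rz": -1.5,"claw": -0.4},{"x": 4.2,"y": -12.9,"z": 0,"rx": 0,"ry": 0,"rz": -1.5,"claw": -0.4},{"x": 5.5,"y": -17.2,"z": 1,"rx": 0,"ry": 0,"rz": -1.5,"claw": -0.4},{"x": 5.5,"y": -17.2,"z": 4,"rx": 0,"ry": 0,"rz": -1.5,"claw": -0.4}]'

```text
time: 11.8
tcp_pos: [0.5411, -0.0029, 0.0379]
tool_rot: [-3.126, -0.277, -0.012]
wrist_force: [0.7, -1.0, -0.5]
opening: 0.0598
grasp_force: 0.0
```

Call:
drive_tool --series '[{"x": 0,"y": 0,"z": 3,"rx": 0,"ry": 0,"rz": 0,"claw": -0.4},{"x": 0,"y": 0,"z": 4.3,"rx": 0,"ry": 0,"rz": 0,"claw": -0.4},{"x": 0,"y": 0,"z": 4.3,"rx": 0,"ry": 0,"rz": 0,"claw": 1},{"x": 0,"y": 0,"z": 4.3,"rx": 0,"ry": 0,"rz": 0,"claw": 1},{"x": 0,"y": 0,"z": 4.3,"rx": 0,"ry": 0,"rz": 0,"claw": 1}]'

```text
time: 12.3
tcp_pos: [0.5387, -0.0121, -0.0064]
tool_rot: [3.13, 0.259, 0.002]
wrist_force: [0.4, 1.0, -4.0]
opening: 0.0288
grasp_force: 79.0
```

Call:
drive_tool --series '[{"x": 0,"y": 0,"z": -3.5,"rx": 0,"ry": 0,"rz": 0,"claw": 1},{"x": 0,"y": 0.5,"z": -7.5,"rx": 0,"ry": 0,"rz": 0,"claw": 1},{"x": -0.5,"y": 5,"z": -8.5,"rx": 0,"ry": 0,"rz": 0,"claw": 1},{"x": -1,"y": 9.7,"z": -8.5,"rx": 0,"ry": 0,"rz": 0,"claw": 1},{"x": -1.5,"y": 14.4,"z": -8.5,"rx": 0,"ry": 0,"rz": 0,"claw": 1}]'

```text
time: 12.8
tcp_pos: [0.5476, -0.1582, 0.0794]
tool_rot: [3.129, 0.261, 0.004]
wrist_force: [1.4, -0.8, -3.2]
opening: 0.0288
grasp_force: 80.2
```

Call:
drive_tool --series '[{"x": -0.6,"y": 4.6,"z": 0,"rx": 0,"ry": 0,"rz": 1,"claw": 1},{"x": -1.2,"y": 9.2,"z": 0,"rx": 0,"ry": 0,"rz": 1.5,"claw": 1},{"x": -1.9,"y": 13.9,"z": 0,"rx": 0,"ry": 0,"rz": 1.5,"claw": 1},{"x": -2.6,"y": 18.5,"z": 0,"rx": 0,"ry": 0,"rz": 1.5,"claw": 1},{"x": -2.6,"y": 18.7,"z": 3,"rx": 0,"ry": 0,"rz": 1.5,"claw": 1}]'

```text
time: 13.3
tcp_pos: [0.5526, -0.3584, 0.0523]
tool_rot: [3.123, 0.2, 0.011]
wrist_force: [0.8, -0.4, -3.7]
opening: 0.0291
grasp_force: 80.3
```

Call:
drive_tool --series '[{"x": 0,"y": 0,"z": 4.5,"rx": 0,"ry": 0,"rz": 0,"claw": 1},{"x": 0,"y": 0,"z": 4.5,"rx": 0,"ry": 0,"rz": 0,"claw": -0.1},{"x": 0,"y": 0,"z": 4.5,"rx": 0,"ry": 0,"rz": 0,"claw": -0.1},{"x": 0,"y": 0,"z": 1,"rx": 0,"ry": 0,"rz": 0,"claw": -0.1},{"x": 0,"y": 0,"z": -3,"rx": 0,"ry": 0,"rz": 0,"claw": -0.1}]'

```text
time: 13.8
tcp_pos: [0.553, -0.3448, 0.0807]
tool_rot: [3.133, 0.221, 0.003]
wrist_force: [1.0, -0.3, 1.0]
opening: 0.047
grasp_force: 0.0
```

Run:
```python
from h import *
for n in ("top","scene"): find(n,"flat_bar_mid",(.443,-.02)); find(n,"hex_bar_mid")
need([.4425,-.020,.075],-2)
```

```text
top flat_bar_mid 0.79 [ 0.443  -0.0208  0.0359] [83. 31.] -2.5
top hex_bar_mid 0.52 [ 0.5377 -0.3254  0.0338] [67. 22.] 8.9
scene flat_bar_mid 0.97 [ 0.442  -0.0191  0.0344] [85. 35.] -4.8
scene hex_bar_mid 0.64 [ 0.5411 -0.3256  0.033 ] [63. 11.] 6.5
need [ -6.3 -33.7   0.2] rot [-0.  0. 10.] | t 14.2 tcp [ 0.552 -0.345  0.077] F [ 0.4  0.7 -0.2] open 0.047 grip 0.0
```

Call:
drive_tool --series '[{"x": -0.8,"y": -4.3,"z": 0,"rx": 0,"ry": 0,"rz": 0,"claw": -0.4},{"x": -1.6,"y": -8.6,"z": 0,"rx": 0,"ry": 0,"rz": 0,"claw": -0.4},{"x": -2.4,"y": -12.9,"z": 0,"rx": 0,"ry": 0,"rz": 0,"claw": -0.4},{"x": -3.2,"y": -17.2,"z": 0,"rx": 0,"ry": 0,"rz": 0,"claw": -0.4},{"x": -4,"y": -21.5,"z": 0,"rx": 0,"ry": 0,"rz": 0,"claw": -0.4}]'

```text
time: 14.7
tcp_pos: [0.4812, -0.1358, 0.0768]
tool_rot: [-3.133, -0.219, 0.002]
wrist_force: [0.8, 0.6, 0.7]
opening: 0.0595
grasp_force: 0.0
```

Call:
drive_tool --series '[{"x": -0.8,"y": -4.3,"z": 0,"rx": 0,"ry": 0,"rz": 4,"claw": -0.4},{"x": -1.6,"y": -8.6,"z": 0,"rx": 0,"ry": 0,"rz": 8,"claw": -0.4},{"x": -2.3,"y": -12.2,"z": 1,"rx": 0,"ry": 0,"rz": 10.5,"claw": -0.4},{"x": -2.3,"y": -12.2,"z": 4,"rx": 0,"ry": 0,"rz": 10.5,"claw": -0.4},{"x": -2.3,"y": -12.2,"z": 7,"rx": 0,"ry": 0,"rz": 10.5,"claw": -0.4}]'

```text
time: 15.2
tcp_pos: [0.4429, -0.019, 0.0071]
tool_rot: [3.14, -0.064, 0.003]
wrist_force: [-0.3, -0.2, -0.0]
opening: 0.0601
grasp_force: 0.0
```

Call:
drive_tool --series '[{"x": 0,"y": 0,"z": 1.7,"rx": 0,"ry": 0,"rz": 0,"claw": -0.4},{"x": 0,"y": 0,"z": 1.7,"rx": 0,"ry": 0,"rz": 0,"claw": 1},{"x": 0,"y": 0,"z": 1.7,"rx": 0,"ry": 0,"rz": 0,"claw": 1},{"x": 0,"y": 0,"z": 1.7,"rx": 0,"ry": 0,"rz": 0,"claw": 1},{"x": 0,"y": 0,"z": 1.7,"rx": 0,"ry": 0,"rz": 0,"claw": 1}]'

```text
time: 15.7
tcp_pos: [0.4433, -0.0202, -0.0088]
tool_rot: [3.14, -0.068, 0.002]
wrist_force: [-0.2, 0.5, -3.7]
opening: 0.0298
grasp_force: 79.6
```

Call:
drive_tool --series '[{"x": 0,"y": 0,"z": -3.5,"rx": 0,"ry": 0,"rz": 0,"claw": 1},{"x": 0,"y": 0.5,"z": -7.5,"rx": 0,"ry": 0,"rz": 0,"claw": 1},{"x": 0.5,"y": 5,"z": -8.5,"rx": 0,"ry": 0,"rz": 0,"claw": 1},{"x": 1,"y": 9.7,"z": -8.5,"rx": 0,"ry": 0,"rz": 0,"claw": 1},{"x": 1.5,"y": 14.4,"z": -8.5,"rx": 0,"ry": 0,"rz": 0,"claw": 1}]'

```text
time: 16.2
tcp_pos: [0.4522, -0.1666, 0.0771]
tool_rot: [3.139, -0.067, 0.004]
wrist_force: [1.1, -0.0, -3.9]
opening: 0.0295
grasp_force: 80.7
```

Call:
drive_tool --series '[{"x": 0.4,"y": 4.7,"z": 0,"rx": 0,"ry": 0,"rz": -4,"claw": 1},{"x": 0.8,"y": 9.4,"z": 0,"rx": 0,"ry": 0,"rz": -8,"claw": 1},{"x": 1.3,"y": 14.1,"z": 0,"rx": 0,"ry": 0,"rz": -10.5,"claw": 1},{"x": 1.8,"y": 18.8,"z": 0,"rx": 0,"ry": 0,"rz": -10.5,"claw": 1},{"x": 1.8,"y": 19.3,"z": 3,"rx": 0,"ry": 0,"rz": -10.5,"claw": 1}]'

```text
time: 16.7
tcp_pos: [0.4624, -0.3694, 0.0497]
tool_rot: [3.123, 0.204, 0.011]
wrist_force: [-0.1, -1.0, -2.6]
opening: 0.0296
grasp_force: 80.7
```

Call:
drive_tool --series '[{"x": 0,"y": 0,"z": 4.5,"rx": 0,"ry": 0,"rz": 0,"claw": 1},{"x": 0,"y": 0,"z": 4.5,"rx": 0,"ry": 0,"rz": 0,"claw": -0.1},{"x": 0,"y": 0,"z": 4.5,"rx": 0,"ry": 0,"rz": 0,"claw": -0.1},{"x": 0,"y": 0,"z": 1,"rx": 0,"ry": 0,"rz": 0,"claw": -0.1},{"x": 0,"y": 0,"z": -3,"rx": 0,"ry": 0,"rz": 0,"claw": -0.1}]'

```text
time: 17.2
tcp_pos: [0.4618, -0.3579, 0.0783]
tool_rot: [3.133, 0.221, 0.002]
wrist_force: [0.3, -0.4, 0.8]
opening: 0.0467
grasp_force: 0.0
```

Run:
```python
from h import *
for n in ("top","scene"): find(n,"square_bar_mid",(.448,.095)); find(n,"square_tube_mid"); find(n,"flat_bar_mid")
need([.4475,.095,.08],13); need([.534,.098,.08],6)
```

```text
top square_bar_mid 0.81 [0.449  0.0947 0.0468] [70. 25.] 13.0
top square_tube_mid 0.53 [0.5346 0.0975 0.0521] [80. 30.] 6.3
top square_tube_mid 0.18 [0.4268 0.3816 0.1238] [103.  17.] 3.5
top flat_bar_mid 0.63 [ 0.4538 -0.3473  0.0198] [77. 28.] 11.0
scene square_bar_mid 0.74 [0.4475 0.0966 0.0451] [69. 27.] 12.8
scene square_tube_mid 0.75 [ 0.6098 -0.0169  0.053 ] [316. 144.] -70.2
need [  5.  -45.   -0.5] rot [-0.1  0.  -5. ] | t 17.8 tcp [ 0.461 -0.358  0.075] F [-0.2  0.3  0.3] open 0.047 grip 0.0
need [ 13.6 -44.1  -0.5] rot [-0.1  0.1  2. ] | t 17.8 tcp [ 0.461 -0.358  0.075] F [-0.2  0.3  0.3] open 0.047 grip 0.0
```

Call:
drive_tool --series '[{"x": 0.5,"y": -4.5,"z": 0,"rx": 0,"ry": 0,"rz": 0,"claw": -0.4},{"x": 1,"y": -9,"z": 0,"rx": 0,"ry": 0,"rz": 0,"claw": -0.4},{"x": 1.5,"y": -13.5,"z": 0,"rx": 0,"ry": 0,"rz": 0,"claw": -0.4},{"x": 2,"y": -18,"z": 0,"rx": 0,"ry": 0,"rz": 0,"claw": -0.4},{"x": 2.5,"y": -22.5,"z": 0,"rx": 0,"ry": 0,"rz": 0,"claw": -0.4}]'

```text
time: 18.3
tcp_pos: [0.454, -0.1301, 0.0753]
tool_rot: [3.134, 0.219, -0.0]
wrist_force: [0.8, -0.1, -0.1]
opening: 0.0599
grasp_force: 0.0
```

Call:
drive_tool --series '[{"x": 0.5,"y": -4.5,"z": 0,"rx": 0,"ry": 0,"rz": 0,"claw": -0.4},{"x": 1,"y": -9,"z": 0,"rx": 0,"ry": 0,"rz": 0,"claw": -0.4},{"x": 1.5,"y": -13.5,"z": 0,"rx": 0,"ry": 0,"rz": -2,"claw": -0.4},{"x": 2,"y": -18,"z": 0,"rx": 0,"ry": 0,"rz": -5,"claw": -0.4},{"x": 2.5,"y": -22.5,"z": 0.5,"rx": 0,"ry": 0,"rz": -5,"claw": -0.4}]'

```text
time: 18.8
tcp_pos: [0.4481, 0.0961, 0.071]
tool_rot: [3.121, 0.357, 0.003]
wrist_force: [0.8, -0.6, -0.6]
opening: 0.0599
grasp_force: 0.0
```

Call:
drive_tool --series '[{"x": 0,"y": 0,"z": 3.5,"rx": 0,"ry": 0,"rz": 0,"claw": -0.4},{"x": 0,"y": 0,"z": 6.5,"rx": 0,"ry": 0,"rz": 0,"claw": -0.4},{"x": 0,"y": 0,"z": 7.8,"rx": 0,"ry": 0,"rz": 0,"claw": -0.4},{"x": 0,"y": 0,"z": 7.8,"rx": 0,"ry": 0,"rz": 0,"claw": -0.4},{"x": 0,"y": 0,"z": 7.8,"rx": 0,"ry": 0,"rz": 0,"claw": 1}]'

```text
time: 19.3
tcp_pos: [0.4485, 0.0944, -0.0069]
tool_rot: [-3.121, -0.355, -0.001]
wrist_force: [0.5, 0.9, 0.1]
opening: 0.0463
grasp_force: 0.0
```

Call:
drive_tool --series '[{"x": 0,"y": 0,"z": 0,"rx": 0,"ry": 0,"rz": 0,"claw": 1},{"x": 0,"y": 0,"z": 0,"rx": 0,"ry": 0,"rz": 0,"claw": 1},{"x": 0,"y": 0,"z": 0,"rx": 0,"ry": 0,"rz": 0,"claw": 1},{"x": 0,"y": 0,"z": 0,"rx": 0,"ry": 0,"rz": 0,"claw": 1}]'

```text
time: 19.7
tcp_pos: [0.4494, 0.0944, -0.0059]
tool_rot: [3.121, 0.355, 0.004]
wrist_force: [-2.2, -0.2, 5.2]
opening: 0.0233
grasp_force: 79.2
```

Call:
drive_tool --series '[{"x": 0,"y": 0,"z": -3.5,"rx": 0,"ry": 0,"rz": 0,"claw": 1},{"x": 0,"y": 0.5,"z": -7.5,"rx": 0,"ry": 0,"rz": 0,"claw": 1},{"x": -0.9,"y": 4.5,"z": -8.5,"rx": 0,"ry": 0,"rz": 0,"claw": 1},{"x": -1.8,"y": 9,"z": -8.5,"rx": 0,"ry": 0,"rz": 0,"claw": 1},{"x": -2.7,"y": 13.5,"z": -8.5,"rx": 0,"ry": 0,"rz": 0,"claw": 1}]'

```text
time: 20.2
tcp_pos: [0.4523, -0.0449, 0.0787]
tool_rot: [3.119, 0.357, 0.003]
wrist_force: [0.5, -0.4, -3.7]
opening: 0.0233
grasp_force: 80.0
```

Call:
drive_tool --series '[{"x": -1,"y": 4.6,"z": 0,"rx": 0,"ry": 0,"rz": 0,"claw": 1},{"x": -2,"y": 9.2,"z": 0,"rx": 0,"ry": 0,"rz": 0,"claw": 1},{"x": -3,"y": 13.8,"z": 0,"rx": 0,"ry": 0,"rz": 0,"claw": 1},{"x": -4,"y": 18.4,"z": 0,"rx": 0,"ry": 0,"rz": 0,"claw": 1},{"x": -5,"y": 23,"z": 0,"rx": 0,"ry": 0,"rz": 0,"claw": 1}]'

```text
time: 20.7
tcp_pos: [0.4545, -0.2806, 0.0778]
tool_rot: [3.121, 0.355, 0.0]
wrist_force: [1.8, -0.1, -2.2]
opening: 0.0233
grasp_force: 79.9
```

Call:
drive_tool --series '[{"x": -0.8,"y": 4.6,"z": 0,"rx": 0,"ry": 0,"rz": 2,"claw": 1},{"x": -1.8,"y": 9.2,"z": 0,"rx": 0,"ry": 0,"rz": 5,"claw": 1},{"x": -1.8,"y": 10,"z": 3.5,"rx": 0,"ry": 0,"rz": 5,"claw": 1},{"x": -1.8,"y": 10,"z": 7.3,"rx": 0,"ry": 0,"rz": 5,"claw": 1},{"x": -1.8,"y": 10,"z": 7.3,"rx": 0,"ry": 0,"rz": 5,"claw": 1}]'

```text
time: 21.2
tcp_pos: [0.4557, -0.3775, -0.0005]
tool_rot: [-3.126, -0.217, 0.012]
wrist_force: [-1.1, 1.2, -3.7]
opening: 0.0233
grasp_force: 82.0
```

Call:
drive_tool --series '[{"x": 0,"y": 0,"z": 0,"rx": 0,"ry": 0,"rz": 0,"claw": 0},{"x": 0,"y": 0,"z": 0,"rx": 0,"ry": 0,"rz": 0,"claw": 0},{"x": 0,"y": 0,"z": -4,"rx": 0,"ry": 0,"rz": 0,"claw": 0},{"x": 0,"y": 0,"z": -7.3,"rx": 0,"ry": 0,"rz": 0,"claw": -0.1}]'

```text
time: 21.6
tcp_pos: [0.4614, -0.3803, 0.0813]
tool_rot: [3.131, 0.221, 0.004]
wrist_force: [0.9, -0.8, 0.5]
opening: 0.0468
grasp_force: 0.0
```

Run:
```python
from h import *
for n in ("top","scene"): find(n,"square_bar_mid",(.462,-.38)); find(n,"square_tube_mid",(.534,.098))
need([.534,.098,.08],6)
```

```text
top square_bar_mid 0.62 [ 0.4618 -0.3985  0.0312] [68. 27.] 4.8
top square_tube_mid 0.6 [0.5347 0.0976 0.052 ] [80. 30.] 6.2
scene square_bar_mid 0.58 [ 0.4612 -0.3948  0.0291] [71. 31.] 8.5
scene square_tube_mid 0.83 [0.5337 0.0985 0.0504] [80. 33.] 7.0
need [ 14.  -46.3  -0.3] rot [-0.   0.1  2. ] | t 22.0 tcp [ 0.459 -0.38   0.077] F [-0.9 -0.5 -0.6] open 0.047 grip 0.0
```

Call:
drive_tool --series '[{"x": 1.4,"y": -4.6,"z": 0,"rx": 0,"ry": 0,"rz": 0,"claw": -0.4},{"x": 2.8,"y": -9.2,"z": 0,"rx": 0,"ry": 0,"rz": 0,"claw": -0.4},{"x": 4.2,"y": -13.8,"z": 0,"rx": 0,"ry": 0,"rz": 0,"claw": -0.4},{"x": 5.6,"y": -18.4,"z": 0,"rx": 0,"ry": 0,"rz": 0,"claw": -0.4},{"x": 7,"y": -23,"z": 0,"rx": 0,"ry": 0,"rz": 0,"claw": -0.4}]'

```text
time: 22.5
tcp_pos: [0.4967, -0.1404, 0.0767]
tool_rot: [-3.133, -0.219, 0.002]
wrist_force: [1.3, 0.2, -0.5]
opening: 0.06
grasp_force: 0.0
```

Call:
drive_tool --series '[{"x": 1.4,"y": -4.7,"z": 0,"rx": 0,"ry": 0,"rz": 0,"claw": -0.4},{"x": 2.8,"y": -9.4,"z": 0,"rx": 0,"ry": 0,"rz": 0,"claw": -0.4},{"x": 4.2,"y": -14.1,"z": 0,"rx": 0,"ry": 0,"rz": 1.5,"claw": -0.4},{"x": 5.6,"y": -18.8,"z": 0,"rx": 0,"ry": 0,"rz": 1.5,"claw": -0.4},{"x": 7,"y": -23.3,"z": 0.5,"rx": 0,"ry": 0,"rz": 1.5,"claw": -0.4}]'

```text
time: 23.0
tcp_pos: [0.5341, 0.1001, 0.0724]
tool_rot: [3.136, 0.179, 0.0]
wrist_force: [1.5, 0.1, -0.2]
opening: 0.0599
grasp_force: 0.0
```

Call:
drive_tool --series '[{"x": 0,"y": 0,"z": 3.5,"rx": 0,"ry": 0,"rz": 0,"claw": -0.4},{"x": 0,"y": 0,"z": 6.5,"rx": 0,"ry": 0,"rz": 0,"claw": -0.4},{"x": 0,"y": 0,"z": 8,"rx": 0,"ry": 0,"rz": 0,"claw": -0.4},{"x": 0,"y": 0,"z": 8,"rx": 0,"ry": 0,"rz": 0,"claw": -0.4},{"x": 0,"y": 0,"z": 8,"rx": 0,"ry": 0,"rz": 0,"claw": 1}]' --newtons 60

```text
time: 23.5
tcp_pos: [0.5345, 0.0978, -0.0071]
tool_rot: [-3.136, -0.178, -0.0]
wrist_force: [0.2, 0.5, -0.1]
opening: 0.0465
grasp_force: 0.0
```

Call:
drive_tool --series '[{"x": 0,"y": 0,"z": 0,"rx": 0,"ry": 0,"rz": 0,"claw": 1},{"x": 0,"y": 0,"z": 0,"rx": 0,"ry": 0,"rz": 0,"claw": 1},{"x": 0,"y": 0,"z": 0,"rx": 0,"ry": 0,"rz": 0,"claw": 1}]'

```text
time: 23.8
tcp_pos: [0.5357, 0.0979, -0.0058]
tool_rot: [3.136, 0.177, 0.005]
wrist_force: [0.2, -0.9, 5.2]
opening: 0.0287
grasp_force: 60.1
```

Call:
drive_tool --series '[{"x": 0,"y": 0,"z": -3.5,"rx": 0,"ry": 0,"rz": 0,"claw": 1},{"x": 0,"y": 0.5,"z": -7.5,"rx": 0,"ry": 0,"rz": 0,"claw": 1},{"x": -0.4,"y": 4.5,"z": -8.5,"rx": 0,"ry": 0,"rz": 0,"claw": 1},{"x": -0.8,"y": 9,"z": -8.5,"rx": 0,"ry": 0,"rz": 0,"claw": 1},{"x": -1.2,"y": 13.5,"z": -8.5,"rx": 0,"ry": 0,"rz": 0,"claw": 1}]'

```text
time: 24.3
tcp_pos: [0.5379, -0.039, 0.0787]
tool_rot: [3.135, 0.18, 0.003]
wrist_force: [0.5, -0.5, -1.0]
opening: 0.0289
grasp_force: 59.5
```

Call:
drive_tool --series '[{"x": -0.4,"y": 4.7,"z": 0,"rx": 0,"ry": 0,"rz": 0,"claw": 1},{"x": -0.8,"y": 9.4,"z": 0,"rx": 0,"ry": 0,"rz": 0,"claw": 1},{"x": -1.2,"y": 14.1,"z": 0,"rx": 0,"ry": 0,"rz": 0,"claw": 1},{"x": -1.6,"y": 18.8,"z": 0,"rx": 0,"ry": 0,"rz": 0,"claw": 1},{"x": -2,"y": 23.5,"z": 0,"rx": 0,"ry": 0,"rz": 0,"claw": 1}]'

```text
time: 24.8
tcp_pos: [0.5439, -0.2753, 0.0779]
tool_rot: [3.136, 0.178, 0.0]
wrist_force: [0.5, 0.5, -0.4]
opening: 0.0287
grasp_force: 59.5
```

Call:
drive_tool --series '[{"x": -0.2,"y": 4.5,"z": 0,"rx": 0,"ry": 0,"rz": -1.5,"claw": 1},{"x": -0.4,"y": 8.8,"z": 0,"rx": 0,"ry": 0,"rz": -1.5,"claw": 1},{"x": -0.4,"y": 8.8,"z": 3.5,"rx": 0,"ry": 0,"rz": -1.5,"claw": 1},{"x": -0.4,"y": 8.8,"z": 7,"rx": 0,"ry": 0,"rz": -1.5,"claw": 1},{"x": -0.4,"y": 8.8,"z": 7,"rx": 0,"ry": 0,"rz": -1.5,"claw": 1}]'

```text
time: 25.3
tcp_pos: [0.5458, -0.3592, 0.002]
tool_rot: [-3.127, -0.218, 0.013]
wrist_force: [-0.6, -0.6, -1.7]
opening: 0.0289
grasp_force: 59.5
```

Call:
drive_tool --series '[{"x": 0,"y": 0,"z": 0,"rx": 0,"ry": 0,"rz": 0,"claw": -0.1},{"x": 0,"y": 0,"z": 0,"rx": 0,"ry": 0,"rz": 0,"claw": -0.1},{"x": 0,"y": 0,"z": -4,"rx": 0,"ry": 0,"rz": 0,"claw": -0.1},{"x": 0,"y": 0,"z": -8,"rx": 0,"ry": 0,"rz": 0,"claw": -0.1},{"x": 0,"y": 0,"z": -12.5,"rx": 0,"ry": 0,"rz": 0,"claw": -0.4}]'

```text
time: 25.8
tcp_pos: [0.5509, -0.361, 0.1361]
tool_rot: [3.132, 0.221, 0.003]
wrist_force: [0.8, -0.7, -0.4]
opening: 0.0589
grasp_force: 0.0
```

Run:
```python
from h import *
for n in ("top","scene"):
    f,T,K=cam(n); cv2.imwrite(f"pics/{n}1.png",f["image"][:,:,::-1])
    find(n,"guard_grip")
P=None
f,T,K=cam("top"); P=world(f,T,K,np.argwhere(f["z_map"]>0))
def fit(m,lab):
    Q=P[m]; c,wh,a=cv2.minAreaRect((Q[:,:2]*1000).astype(np.float32)); print(lab,np.round(c,1),np.round(wh,1),round(a,2),round(np.median(Q[:,2]),4),len(Q))
xy=P[:,:2]; near=lambda c,r: np.hypot(*(xy-c).T)<r
fit(near((.427,.382),.07)&(P[:,2]>.11),"bar")
fit(near((.447,.386),.13)&(P[:,2]>.074)&(P[:,2]<.09),"hoodtop")
fit(near((.649,-.0234),.04)&(P[:,2]>.07),"switch")
fit(near((.539,-.018),.25)&(P[:,2]>.016)&(P[:,2]<.029)&(xy[:,1]>-.22)&(xy[:,1]<.175),"saw")
fit(near((.648,-.128),.03)&(P[:,2]>.08),"btn")
need([.427,.382,.14],3.6)
```

```text
top guard_grip 0.7 [0.4268 0.3824 0.1237] [103.  16.] 3.6
scene guard_grip 0.88 [0.4491 0.3853 0.0804] [203. 121.] 3.5
bar [427.3 381.8] [103.7  16.6] 3.84 0.1234 291
hoodtop [448.2 383.8] [204.  121.3] 3.48 0.0812 2560
switch [646.1 -22.5] [48.2 34.8] 87.26 0.0805 224
saw [547.5 -18.1] [350.9 465.5] 87.25 0.0217 11451
btn [ 647.7 -129.8] [40.4 37.3] 43.98 0.0876 134
need [ -1.8 -75.3  -0.8] rot [-0.   0.1  4.4] | t 26.1 tcp [ 0.55  -0.361  0.132] F [-0.3  1.3 -0.3] open 0.06 grip 0.0
```

View pics/top1.png

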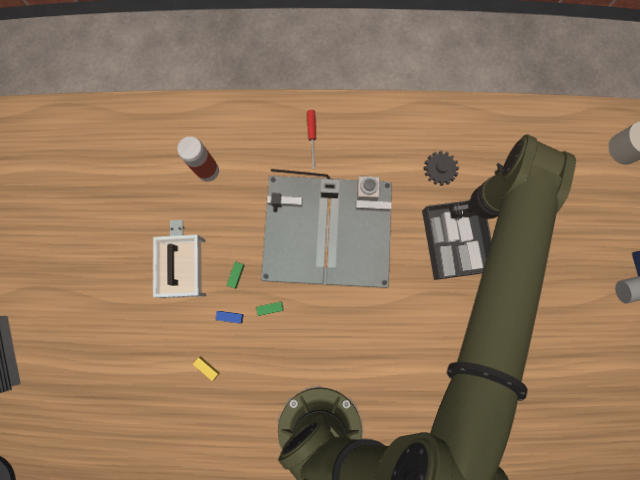

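All six offcuts show in the bin around (460,240), and the saw table is clear. The guard stands at (176,265) with its tongue facing +x. Moving to the guard handle.

Call:
drive_tool --series '[{"x": -0.1,"y": -4.7,"z": 0,"rx": 0,"ry": 0,"rz": 0,"claw": -0.4},{"x": -0.2,"y": -9.4,"z": 0,"rx": 0,"ry": 0,"rz": 0,"claw": -0.4},{"x": -0.3,"y": -14.1,"z": 0,"rx": 0,"ry": 0,"rz": 0,"claw": -0.4},{"x": -0.4,"y": -18.8,"z": 0,"rx": 0,"ry": 0,"rz": 0,"claw": -0.4},{"x": -0.5,"y": -23.5,"z": 0,"rx": 0,"ry": 0,"rz": 0,"claw": -0.4}]' --newtons 110

```text
time: 26.65
tcp_pos: [0.5112, -0.1272, 0.1313]
tool_rot: [-3.133, -0.219, 0.003]
wrist_force: [0.5, -0.1, -0.3]
opening: 0.0596
grasp_force: 0.0
```

Call:
drive_tool --series '[{"x": -0.1,"y": -4.8,"z": 0,"rx": 0,"ry": 0,"rz": 0,"claw": -0.4},{"x": -0.2,"y": -9.6,"z": 0,"rx": 0,"ry": 0,"rz": 0,"claw": -0.4},{"x": -0.3,"y": -14.4,"z": 0,"rx": 0,"ry": 0,"rz": 0,"claw": -0.4},{"x": -0.4,"y": -19.2,"z": 0,"rx": 0,"ry": 0,"rz": 0,"claw": -0.4},{"x": -0.5,"y": -24,"z": 0,"rx": 0,"ry": 0,"rz": 0,"claw": -0.4}]'

```text
time: 27.15
tcp_pos: [0.4728, 0.1093, 0.1316]
tool_rot: [3.133, 0.219, -0.002]
wrist_force: [1.5, 0.3, 0.0]
opening: 0.0595
grasp_force: 0.0
```

Call:
drive_tool --series '[{"x": -0.1,"y": -4.8,"z": 0,"rx": 0,"ry": 0,"rz": 0,"claw": -0.4},{"x": -0.2,"y": -9.6,"z": 0,"rx": 0,"ry": 0,"rz": 0,"claw": -0.4},{"x": -0.3,"y": -14.4,"z": 0,"rx": 0,"ry": 0,"rz": 0,"claw": -0.4},{"x": -0.4,"y": -19.2,"z": 0,"rx": 0,"ry": 0,"rz": 2,"claw": -0.4},{"x": -0.5,"y": -24,"z": 0,"rx": 0,"ry": 0,"rz": 4.3,"claw": -0.4}]'

```text
time: 27.65
tcp_pos: [0.4349, 0.3458, 0.1315]
tool_rot: [3.139, 0.098, -0.002]
wrist_force: [1.4, 0.1, -0.5]
opening: 0.0598
grasp_force: 0.0
```

Run:
```python
from h import *
cam("wrist")
f,T,K=cam("wrist"); P=world(f,T,K,np.argwhere(f["z_map"]>0)); xy=P[:,:2]
m=(np.hypot(*(xy-[.427,.382]).T)<.07)&(P[:,2]>.105)&(P[:,2]<.135); Q=P[m]; print(top_rect(Q), len(Q))
m=(P[:,2]>.072)&(P[:,2]<.09)&(np.hypot(*(xy-[.447,.384]).T)<.14);print(top_rect(P[m]))
need([.427,.382,.065],3.7)
```

```text
(array([0.4279, 0.3843, 0.1241]), array([103.,  15.]), 3.7) 4511
(array([0.4489, 0.3858, 0.0813]), array([204., 121.]), 3.5)
need [-0.1 -2.9  6.7] rot [-0.3  0.2  0.7] | t 27.8 tcp [0.431 0.353 0.132] F [-0.4  0.   0.6] open 0.06 grip 0.0
```

Call:
drive_tool --series '[{"x": 0,"y": -3.1,"z": 0,"rx": 0,"ry": 0,"rz": 0.7,"claw": -0.4},{"x": 0,"y": -3.1,"z": 2.5,"rx": 0,"ry": 0,"rz": 0.7,"claw": -0.4},{"x": 0,"y": -3.1,"z": 5,"rx": 0,"ry": 0,"rz": 0.7,"claw": -0.4},{"x": 0,"y": -3.1,"z": 6.7,"rx": 0,"ry": 0,"rz": 0.7,"claw": -0.4},{"x": 0,"y": -3.1,"z": 6.7,"rx": 0,"ry": 0,"rz": 0.7,"claw": -0.4}]'

```text
time: 28.25
tcp_pos: [0.4321, 0.3734, 0.0623]
tool_rot: [3.137, 0.082, -0.008]
wrist_force: [-0.8, 0.5, 0.4]
opening: 0.0596
grasp_force: 0.0
```

Call:
drive_tool --series '[{"x": 0,"y": 0,"z": 0,"rx": 0,"ry": 0,"rz": 0,"claw": 1},{"x": 0,"y": 0,"z": 0,"rx": 0,"ry": 0,"rz": 0,"claw": 1},{"x": 0,"y": 0,"z": 0,"rx": 0,"ry": 0,"rz": 0,"claw": 1},{"x": 0,"y": 0,"z": 0,"rx": 0,"ry": 0,"rz": 0,"claw": 1},{"x": 0,"y": 0,"z": 0,"rx": 0,"ry": 0,"rz": 0,"claw": 1}]'

```text
time: 28.75
tcp_pos: [0.4342, 0.3775, 0.0669]
tool_rot: [-3.138, -0.084, -0.003]
wrist_force: [-0.3, 3.4, 4.3]
opening: 0.0124
grasp_force: 108.6
```

Run:
```python
from h import *
f,T,K=cam("wrist"); cv2.imwrite("pics/w5.png",f["image"][:,:,::-1])
need([.428,.3835,.065],3.7)
```

```text
need [-0.6 -0.6  0.2] rot [-0.2 -0.1 -0.7] | t 28.8 tcp [0.434 0.377 0.067] F [-0.6  4.2  3.9] open 0.012 grip 108.7
```

View pics/w5.png

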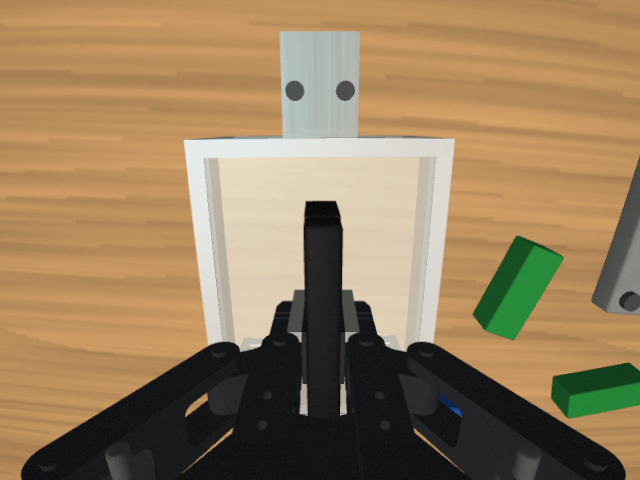

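The bar is gripped at (322,300), and the bracket is at (320,85). Lifting slowly and checking the hold.

Call:
drive_tool --series '[{"x": 0,"y": 0,"z": -1,"rx": 0,"ry": 0,"rz": 0,"claw": 1},{"x": 0,"y": 0,"z": -3,"rx": 0,"ry": 0,"rz": 0,"claw": 1},{"x": 0,"y": 0,"z": -6,"rx": 0,"ry": 0,"rz": 0,"claw": 1},{"x": 0,"y": 0,"z": -9,"rx": 0,"ry": 0,"rz": 0,"claw": 1},{"x": 0,"y": 0,"z": -11,"rx": 0,"ry": 0,"rz": 0,"claw": 1}]'

```text
time: 29.3
tcp_pos: [0.4336, 0.3739, 0.1761]
tool_rot: [3.138, 0.081, -0.002]
wrist_force: [0.2, 0.3, -6.9]
opening: 0.0121
grasp_force: 107.8
```

Call:
drive_tool --series '[{"x": 0.8,"y": 3,"z": 0,"rx": 0,"ry": 0,"rz": 0,"claw": 1},{"x": 1.8,"y": 7,"z": 0,"rx": 0,"ry": 0,"rz": 0,"claw": 1},{"x": 2.8,"y": 11,"z": 0,"rx": 0,"ry": 0,"rz": 0,"claw": 1},{"x": 3.8,"y": 15,"z": 0,"rx": 0,"ry": 0,"rz": 0,"claw": 1},{"x": 4.8,"y": 19,"z": 0,"rx": 0,"ry": 0,"rz": 0,"claw": 1}]'

```text
time: 29.8
tcp_pos: [0.4902, 0.1848, 0.1741]
tool_rot: [3.138, 0.081, -0.006]
wrist_force: [0.5, -0.4, -6.9]
opening: 0.0122
grasp_force: 107.9
```

```bash
cat >> h.py <<'E'
def guard():
    "hood top as seen by wrist, in tool axes (mm): rect, plane tilt, handle"
    f,T,K=cam("wrist"); s=manip.read_state(); r=R.from_rotvec(s["tool_rot"])
    P=world(f,T,K,np.argwhere(f["z_map"]>0)); L=r.inv().apply(P-s["tcp_pos"])*1000
    return f,T,K,P,L,s
E
python3 - <<'E'
from h import *
f,T,K,P,L,s=guard()
print(np.histogram(L[:,2],bins=np.arange(-80,60,5)))
need([.545,-.018,.17],-2.8)
E
```

```text
(array([ 1213,   823,   425,  1126,  6562,   484,   453,   363,   161,
          84,    78,   144, 34688, 16304,   538,    32,    48,     1,
          48,    27,    20,    43,     2,     0,    15,    42,     1]), array([-80, -75, -70, -65, -60, -55, -50, -45, -40, -35, -30, -25, -20,
       -15, -10,  -5,   0,   5,  10,  15,  20,  25,  30,  35,  40,  45,
        50,  55]))
need [ 4.3 19.4  0.5] rot [0.6 0.2 5.2] | t 29.9 tcp [0.494 0.174 0.174] F [  4.1 -11.6  -7.5] open 0.012 grip 108.4
```

```bash
cat >> h.py <<'E'
def guard_report():
    f,T,K,P,L,s=guard()
    m=(L[:,2]>-25)&(L[:,2]<-8)&(abs(L[:,1])<75)&(abs(L[:,0])<170); Q=L[m]
    A=np.c_[Q[:,:2],np.ones(len(Q))]; k=np.linalg.lstsq(A,Q[:,2],rcond=None)[0]
    print("hood plane slope deg x,y:",np.round(np.degrees(np.arctan(k[:2])),2),"z0",round(k[2],1))
    print("rect",[np.round(v,1) for v in cv2.minAreaRect(Q[:,:2].astype(np.float32))], "xmax",round(Q[:,0].max(),1))
    fr=Q[(Q[:,0]>60)]; xs=np.arange(70,150,4); print([ (int(x),int(np.ptp(fr[abs(fr[:,0]-x)<2,1]))) for x in xs if (abs(fr[:,0]-x)<2).any()])
    e=fr[fr[:,0]>fr[:,0].max()-20]; print("bracket y mid",round((e[:,1].max()+e[:,1].min())/2,1),"width",round(np.ptp(e[:,1]),1))
    return f,T,K,P,L,s
E
python3 - <<'E'
from h import *
guard_report()
need([.545,-.018,.17],-2.8)
E
```

```text
hood plane slope deg x,y: [1.67 0.9 ] z0 -16.4
rect [array([19.2,  1.8]), array([198.1, 120.9]), np.float64(0.0)] xmax 118.3
[(70, 120), (74, 120), (78, 33), (82, 33), (86, 33), (90, 33), (94, 33), (98, 33), (102, 33), (106, 34), (110, 34), (114, 34), (118, 34)]
bracket y mid 1.5 width 34.4
need [ 4.4 19.7  0.5] rot [0.5 0.2 5.1] | t 29.9 tcp [0.493 0.177 0.173] F [-0.  -1.5 -7.7] open 0.012 grip 108.2
```

Call:
drive_tool --series '[{"x": -0.3,"y": 3.5,"z": 0,"rx": 0,"ry": 0,"rz": 1,"claw": 1},{"x": -0.6,"y": 8,"z": 0,"rx": 0,"ry": 0,"rz": 2,"claw": 1},{"x": -0.9,"y": 12.5,"z": 0,"rx": 0,"ry": 0,"rz": 3,"claw": 1},{"x": -1.2,"y": 16.5,"z": 0,"rx": 0,"ry": 0,"rz": 4,"claw": 1},{"x": -1.3,"y": 19,"z": 0,"rx": 0,"ry": 0,"rz": 5.1,"claw": 1}]'

```text
time: 30.4
tcp_pos: [0.486, -0.0071, 0.174]
tool_rot: [3.138, -0.067, -0.008]
wrist_force: [-0.4, -0.3, -6.0]
opening: 0.0121
grasp_force: 108.6
```

Call:
drive_tool --series '[{"x": 0,"y": 0,"z": 0,"rx": 0,"ry": 0,"rz": 0,"claw": 1},{"x": 0,"y": 0,"z": 0,"rx": 0,"ry": 0,"rz": 0,"claw": 1},{"x": 0,"y": 0,"z": 0,"rx": 0,"ry": 0,"rz": 0,"claw": 1}]'

```text
time: 30.7
tcp_pos: [0.4877, -0.0008, 0.1748]
tool_rot: [-3.141, 0.055, 0.004]
wrist_force: [-0.3, 0.8, -6.5]
opening: 0.0117
grasp_force: 108.6
```

Run:
```python
from h import *
f,T,K,P,L,s=guard_report(); cv2.imwrite("pics/w6.png",f["image"][:,:,::-1])
need([.542,-.016,.173],-2.8)
def plane(m,l):
    Q=L[m]; A=np.c_[Q[:,:2],np.ones(len(Q))]; k=np.linalg.lstsq(A,Q[:,2],rcond=None)[0]; print(l,len(Q),np.round(np.degrees(np.arctan(k[:2])),2))
plane((P[:,2]>.014)&(P[:,2]<.027)&(P[:,0]>.4),"saw")
m=(P[:,2]>.072)&(P[:,2]<.09)&(abs(P[:,0]-.648)<.04)&(abs(P[:,1]+.023)<.05); Q=P[m]
print("switch",cv2.minAreaRect((Q[:,:2]*1000).astype(np.float32)),np.median(Q[:,2]))
m=(P[:,2]<.065)&(abs(P[:,0]-.648)<.012)&(abs(P[:,1]+.023)<.018); Q=P[m]; print("slot below",len(Q),Q.mean(0) if len(Q) else "")
```

```text
hood plane slope deg x,y: [1.93 1.6 ] z0 -16.1
rect [array([18.4, -1. ]), array([197.3, 121.1]), np.float64(0.1)] xmax 117.1
[(70, 120), (74, 120), (78, 33), (82, 33), (86, 33), (90, 33), (94, 33), (98, 33), (102, 33), (106, 34), (110, 34), (114, 34), (118, 33)]
bracket y mid -1.3 width 34.3
need [5.5 1.4 0.2] rot [-0.   0.1  0.8] | t 30.8 tcp [ 0.488 -0.001  0.175] F [-0.5  0.1 -6.3] open 0.012 grip 108.6
saw 49354 [-0.02  0.06]
switch ((639.9356079101562, -21.94647216796875), (48.39851379394531, 22.956396102905273), 85.92030334472656) 0.08099566841940348
slot below 271 [ 0.65081822 -0.02262425  0.05515727]
```

View pics/w6.png

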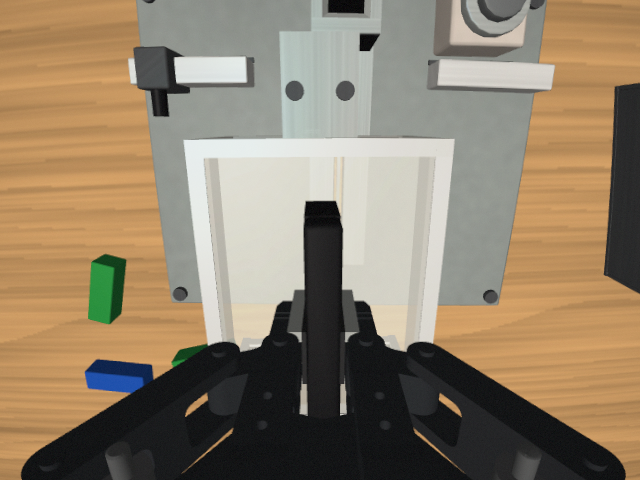

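The bracket covers columns 282–372 and the slot mouth sits at the picture's top edge at (347,5). The guard hangs nose-down about 1.9° and rolled 1.6°. I'll level it and back off 4 cm to see the slot properly.

Call:
drive_tool --series '[{"x": -2,"y": 0.5,"z": 0,"rx": -0.8,"ry": 0.9,"rz": 0.4,"claw": 1},{"x": -4,"y": 1.5,"z": 0,"rx": -1.6,"ry": 1.9,"rz": 0.8,"claw": 1},{"x": -4,"y": 1.5,"z": 0,"rx": -1.6,"ry": 1.9,"rz": 0.8,"claw": 1},{"x": -4,"y": 1.5,"z": 0,"rx": -1.6,"ry": 1.9,"rz": 0.8,"claw": 1},{"x": -4,"y": 1.5,"z": 0,"rx": -1.6,"ry": 1.9,"rz": 0.8,"claw": 1}]'

```text
time: 31.25
tcp_pos: [0.4488, -0.0145, 0.1757]
tool_rot: [3.112, -0.076, 0.052]
wrist_force: [0.7, -0.1, -6.6]
opening: 0.0119
grasp_force: 108.7
```

```bash
cat > slot.py <<'E'
from h import *
f,T,K,P,L,s=guard_report()
yaw=np.radians(-2.8); ex=np.array([np.cos(yaw),np.sin(yaw)]); ey=np.array([-ex[1],ex[0]])
# guard in saw axes (mm): fit of hood+bracket by world height
s0=np.array([.539,-.018]); S=np.c_[(P[:,:2]-s0)@ex,(P[:,:2]-s0)@ey]*1000
zt=s["tcp_pos"][2]+.016
m=(abs(P[:,2]-zt)<.006)&(abs(S[:,1])<75); Q=P[m]; A=np.c_[S[m],np.ones(m.sum())]; k=np.linalg.lstsq(A,Q[:,2]*1000,rcond=None)[0]
print("guard slope deg (saw axes)",np.round(np.degrees(np.arctan(k[:2])),2)); H=S[m]
tx=np.array([np.percentile(H[abs(H[:,1]-np.median(H[:,1]))<12,0],99.7)])
w=[ (x,np.ptp(H[abs(H[:,0]-x)<.6,1])) for x in np.arange(H[:,0].max()-70,H[:,0].max(),.5) if (abs(H[:,0]-x)<.6).any()]
fx=max(x for x,v in w if v>90); print("hood front x",fx,"end x",H[:,0].max())
b=H[H[:,0]>fx+8]; print("tongue est (saw mm)",round(fx+30,1),round((b[:,1].max()+b[:,1].min())/2,1), "yaw rect",cv2.minAreaRect(H.astype(np.float32))[2])
# switch
m=(P[:,2]>.074)&(P[:,2]<.088)&(abs(S[:,0]-110)<28)&(abs(S[:,1])<34); Q=S[m]
print("switch x",np.percentile(Q[:,0],[.5,99.5]),"y",np.percentile(Q[:,1],[.5,99.5]),len(Q))
m=(P[:,2]<.072)&(abs(S[:,0]-110)<9)&(abs(S[:,1])<18); Q=S[m]
if len(Q): print("slot x",np.percentile(Q[:,0],[1,99]),"y",np.percentile(Q[:,1],[1,99]),len(Q))
cv2.imwrite("pics/w7.png",f["image"][:,:,::-1]); need([.542,-.016,.173],-2.8)
E
python3 slot.py
```

```text
hood plane slope deg x,y: [1.9  1.57] z0 -16.4
rect [array([18.8, -1.4]), array([120.9, 197.5]), np.float64(89.9)] xmax 117.5
[(70, 120), (74, 120), (78, 33), (82, 33), (86, 33), (90, 33), (94, 34), (98, 33), (102, 33), (106, 34), (110, 34), (114, 34), (118, 33)]
bracket y mid -1.7 width 34.4
guard slope deg (saw axes) [0.02 0.01]
hood front x -17.107350801022292 end x 26.892649198977704
tongue est (saw mm) 12.9 0.9 yaw rect 0.09362484514713287Traceback (most recent call last):
  File "slot.py", line 15, in <module>
    print("switch x",np.percentile(Q[:,0],[.5,99.5]),"y",np.percentile(Q[:,1],[.5,99.5]),len(Q))
                     ~~~~~~~~~~~~~^^^^^^^^^^^^^^^^^^
    return _quantile_unchecked(
        a, q, axis, out, overwrite_input, method, keepdims, weights)
    return _ureduce(a,
                    func=_quantile_ureduce_func,
    ...<5 lines>...
                    overwrite_input=overwrite_input,
                    method=method)
    r = func(a, **kwargs)
    result = _quantile(arr,
                       quantiles=q,
    ...<2 lines>...
                       out=out,
                       weights=wgt)
    slices_having_nans = np.isnan(arr[-1, ...])
                                  ~~~^^^^^^^^^
IndexError: index -1 is out of bounds for axis 0 with size 0
```

Call:
drive_tool --series '[{"x": 2.5,"y": 0,"z": 0,"rx": 0,"ry": 0,"rz": 0,"claw": 1},{"x": 5,"y": 0,"z": 0,"rx": 0,"ry": 0,"rz": 0,"claw": 1},{"x": 5,"y": 0,"z": 0,"rx": 0,"ry": 0,"rz": 0,"claw": 1},{"x": 5,"y": 0,"z": 0,"rx": 0,"ry": 0,"rz": 0,"claw": 1},{"x": 5,"y": 0,"z": 0,"rx": 0,"ry": 0,"rz": 0,"claw": 1}]'

```text
time: 31.8
tcp_pos: [0.4975, -0.0176, 0.1767]
tool_rot: [3.112, -0.078, 0.048]
wrist_force: [-1.2, 0.7, -7.3]
opening: 0.0116
grasp_force: 108.7
```

```bash
python3 slot.py; python3 -c "
import cv2; i=cv2.imread('pics/w7.png'); cv2.imwrite('pics/w7c.png',cv2.resize(i[0:150,220:440],None,fx=3,fy=3))"
```

```text
hood plane slope deg x,y: [1.95 1.64] z0 -16.2
rect [array([18.9, -1.6]), array([121.1, 197.6]), np.float64(90.0)] xmax 117.6
[(70, 120), (74, 120), (78, 33), (82, 33), (86, 33), (90, 33), (94, 33), (98, 33), (102, 33), (106, 34), (110, 34), (114, 34), (118, 34)]
bracket y mid -1.7 width 34.4
guard slope deg (saw axes) [-0.11  0.07]
hood front x 31.77094251332346 end x 75.77094251332346
tongue est (saw mm) 61.8 0.1 yaw rect 89.9755630493164
switch x [106.02964472 125.33132203] y [-22.89962739  24.88531076] 1883
slot x [111.11819849 112.76826673] y [-10.99952272  13.5671895 ] 165
need [ 4.4 -0.4  0.5] rot [ 1.6 -1.8 -0.1] | t 31.9 tcp [ 0.497 -0.018  0.177] F [-0.1  0.2 -6.8] open 0.012 grip 108.7
```

View pics/w7c.png

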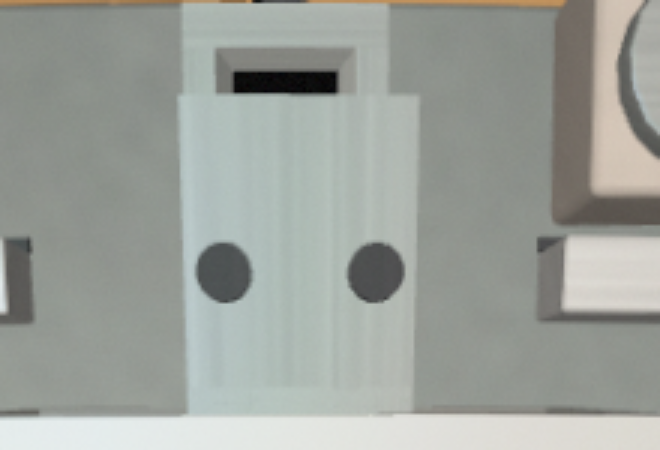

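The crop shows the slot mouth just past the bracket at crop (285,75), with its centreline about 1 mm off the tongue's. Relative to the tongue the slot is +46 mm in x and about +1 mm in y. Advancing and lowering to just above the mouth.

Call:
drive_tool --series '[{"x": 2.3,"y": 0,"z": 0.1,"rx": 0,"ry": 0,"rz": 0,"claw": 1},{"x": 4.6,"y": -0.1,"z": 0.1,"rx": 0,"ry": 0,"rz": 0,"claw": 1},{"x": 4.6,"y": -0.1,"z": 0.1,"rx": 0,"ry": 0,"rz": 0,"claw": 1},{"x": 4.5,"y": -0.2,"z": 3,"rx": 0,"ry": 0,"rz": 0,"claw": 1},{"x": 4.4,"y": -0.26,"z": 5.7,"rx": 0,"ry": 0,"rz": 0,"claw": 1}]'

```text
time: 32.35
tcp_pos: [0.544, -0.0193, 0.1216]
tool_rot: [3.111, -0.079, 0.053]
wrist_force: [-0.4, -0.5, -7.0]
opening: 0.0118
grasp_force: 108.6
```

Call:
drive_tool --series '[{"x": 0,"y": 0,"z": 0,"rx": 0,"ry": 0,"rz": 0,"claw": 1},{"x": 0,"y": 0,"z": 0,"rx": 0,"ry": 0,"rz": 0,"claw": 1}]'

```text
time: 32.55
tcp_pos: [0.5434, -0.0194, 0.1219]
tool_rot: [3.111, -0.079, 0.05]
wrist_force: [0.4, 0.4, -6.4]
opening: 0.0119
grasp_force: 108.5
```

```bash
sed -i 's/^print("switch/if len(Q): print("switch/' slot.py; python3 slot.py | grep -E "slope|tongue|need"
python3 - <<'E'
from h import *
f,T,K=cam("scene"); cv2.imwrite("pics/s2.png",cv2.resize(f["image"][180:320,200:380,::-1],None,fx=4,fy=4))
E
```

```text
hood plane slope deg x,y: [1.97 1.65] z0 -15.2
guard slope deg (saw axes) [-0.02  0.06]
tongue est (saw mm) 107.3 0.6 yaw rect 89.8810043334961
need [-0.1 -0.2 -5. ] rot [ 1.6 -2.  -0.1] | t 32.6 tcp [ 0.545 -0.019  0.123] F [ 1.3 -0.2 -6.4] open 0.012 grip 108.5
```

View pics/s2.png

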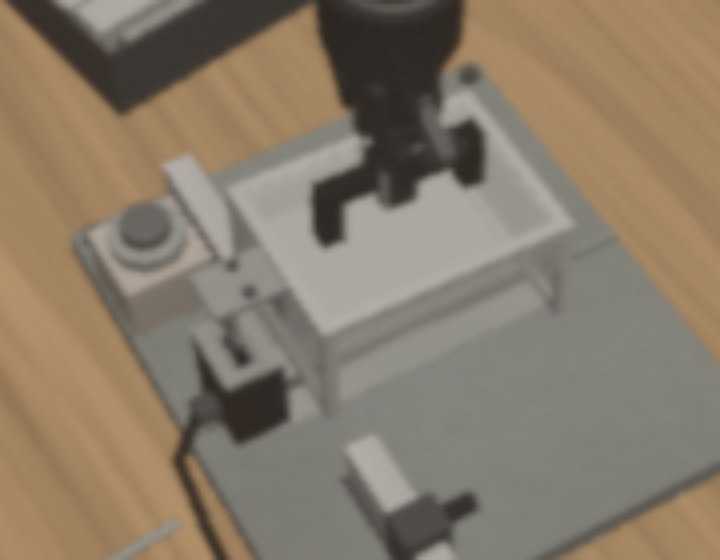

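The tongue hangs directly over the slot at crop (235,340). Lowering in steps.

Call:
drive_tool --series '[{"x": 0,"y": 0,"z": 0.4,"rx": 0,"ry": 0,"rz": 0,"claw": 1},{"x": 0,"y": 0,"z": 0.8,"rx": 0,"ry": 0,"rz": 0,"claw": 1},{"x": -0.04,"y": -0.04,"z": 1.2,"rx": 0,"ry": 0,"rz": 0,"claw": 1},{"x": -0.05,"y": -0.05,"z": 1.6,"rx": 0,"ry": 0,"rz": 0,"claw": 1},{"x": -0.06,"y": -0.06,"z": 2,"rx": 0,"ry": 0,"rz": 0,"claw": 1}]'

```text
time: 33.15
tcp_pos: [0.5439, -0.0192, 0.1012]
tool_rot: [3.112, -0.078, 0.05]
wrist_force: [1.5, -0.0, -6.1]
opening: 0.0122
grasp_force: 108.7
```

Call:
drive_tool --series '[{"x": 0,"y": 0,"z": 0.4,"rx": 0,"ry": 0,"rz": 0,"claw": 1},{"x": 0,"y": 0,"z": 0.8,"rx": 0,"ry": 0,"rz": 0,"claw": 1},{"x": -0.04,"y": -0.04,"z": 1.2,"rx": 0,"ry": 0,"rz": 0,"claw": 1},{"x": -0.04,"y": -0.04,"z": 1.5,"rx": 0,"ry": 0,"rz": 0,"claw": 1},{"x": -0.05,"y": -0.05,"z": 1.6,"rx": 0,"ry": 0,"rz": 0,"claw": 1}]'

```text
time: 33.65
tcp_pos: [0.5455, -0.0191, 0.0867]
tool_rot: [3.111, -0.078, 0.055]
wrist_force: [1.5, -0.6, 2.5]
opening: 0.0117
grasp_force: 109.9
```

Call:
drive_tool --series '[{"x": 0,"y": 0,"z": 0.1,"rx": 0,"ry": 0,"rz": 0,"claw": 1},{"x": 0,"y": 0,"z": 0.2,"rx": 0,"ry": 0,"rz": 0,"claw": 1},{"x": 0,"y": 0,"z": 0.2,"rx": 0,"ry": 0,"rz": 0,"claw": 1}]'

```text
time: 33.95
tcp_pos: [0.5467, -0.0192, 0.0859]
tool_rot: [3.111, -0.078, 0.059]
wrist_force: [3.1, 0.0, 5.5]
opening: 0.0121
grasp_force: 110.6
```

Seated: TCP z matches the foot on the table, and the table carries the guard's weight. Releasing.

Call:
drive_tool --series '[{"x": 0,"y": 0,"z": 0,"rx": 0,"ry": 0,"rz": 0,"claw": -0.4},{"x": 0,"y": 0,"z": 0,"rx": 0,"ry": 0,"rz": 0,"claw": -0.4},{"x": 0,"y": 0,"z": 0,"rx": 0,"ry": 0,"rz": 0,"claw": -0.4},{"x": 0.1,"y": 0.1,"z": -4,"rx": 0,"ry": 0,"rz": 0,"claw": -0.4},{"x": 0.2,"y": 0.2,"z": -8,"rx": 0,"ry": 0,"rz": 0,"claw": -0.4}]'

```text
time: 34.45
tcp_pos: [0.5419, -0.0188, 0.1631]
tool_rot: [3.113, -0.078, 0.045]
wrist_force: [0.6, -0.8, -0.3]
opening: 0.0596
grasp_force: 0.0
```

```bash
cat > chk.py <<'E'
from h import *
for n in ("top","scene"):
    f,T,K=cam(n); P=world(f,T,K,np.argwhere(f["z_map"]>0)); xy=P[:,:2]
    m=(np.hypot(*(xy-[.55,-.018]).T)<.15)&(P[:,2]>.092)&(P[:,2]<.108)&(P[:,0]<.69); Q=P[m]
    if len(Q)>50:
        A=np.c_[Q[:,:2]-Q[:,:2].mean(0),np.ones(len(Q))]; k=np.linalg.lstsq(A,Q[:,2],rcond=None)[0]
        print(n,"hood",[np.round(v,1) for v in cv2.minAreaRect((Q[:,:2]*1000).astype(np.float32))],"slope",np.round(np.degrees(k[:2]),2),"z",round(k[2],4),len(Q))
    b=(np.hypot(*(xy-[.648,-.128]).T)<.03)&(P[:,2]>.078); B=P[b]; B=B[abs(B[:,2]-np.percentile(B[:,2],90))<.003]; (c,r)=cv2.minEnclosingCircle((B[:,:2]*1000).astype(np.float32)); print(n,"btn",np.round(c,1),round(r,1),np.median(B[:,2]))
    cv2.imwrite(f"pics/{n}_chk.png",f["image"][:,:,::-1]) 
need([.648,-.128,.12],-2.8)
E
python3 chk.py
```

```text
top btn [ 647.9 -128.7] 16.1 0.08911839696305957
scene hood [array([558.9, -20.3]), array([129.3, 206. ]), np.float64(87.1)] slope [-0.85 -0.27] z 0.0998 2694
scene btn [ 649.7 -126.2] 16.1 0.08797086740746185
need [10.4 10.3  5.7] rot [ 1.6 -2.4 -0.1] | t 34.5 tcp [ 0.547 -0.019  0.169] F [-1.   0.5 -0.1] open 0.059 grip 0.0
```

Call:
drive_tool --series '[{"x": 2.6,"y": 2.6,"z": 0,"rx": 1,"ry": -1.2,"rz": 0,"claw": 1},{"x": 5.2,"y": 5.2,"z": 0,"rx": 1.6,"ry": -2.4,"rz": 0,"claw": 1},{"x": 7.8,"y": 7.8,"z": 1,"rx": 1.6,"ry": -2.4,"rz": 0,"claw": 1},{"x": 10.4,"y": 10.3,"z": 3,"rx": 1.6,"ry": -2.4,"rz": 0,"claw": 1},{"x": 10.4,"y": 10.3,"z": 5.7,"rx": 1.6,"ry": -2.4,"rz": 0,"claw": 1}]'

```text
time: 35.05
tcp_pos: [0.6465, -0.1348, 0.1118]
tool_rot: [3.139, -0.09, -0.009]
wrist_force: [0.0, -0.7, -0.5]
opening: 0.0
grasp_force: 0.0
```

Call:
drive_tool --series '[{"x": 0,"y": 0,"z": 0,"rx": 0,"ry": 0,"rz": 0,"claw": 1},{"x": 0,"y": 0,"z": 0,"rx": 0,"ry": 0,"rz": 0,"claw": 1}]'

```text
time: 35.25
tcp_pos: [0.643, -0.1276, 0.1123]
tool_rot: [-3.139, 0.078, 0.017]
wrist_force: [-0.7, 0.7, -0.3]
opening: -0.0001
grasp_force: 0.0
```

```bash
python3 chk.py
python3 - <<'E'
from h import *
f,T,K=cam("wrist"); s=manip.read_state(); P=world(f,T,K,np.argwhere(f["z_map"]>0)); xy=P[:,:2]
m=(np.hypot(*(xy-[.648,-.128]).T)<.03)&(P[:,2]>.078)&(P[:,2]<.095);B=P[m];print("wrist btn",len(B),B.mean(0) if len(B) else "")
i=cv2.hconcat([cv2.imread("pics/top_chk.png")[150:310,240:480],cv2.imread("pics/scene_chk.png")[180:340,200:440]]); cv2.imwrite("pics/chk1.png",cv2.resize(i,(800,267),interpolation=cv2.INTER_CUBIC))
E
```

```text
top hood [array([560.8, -37. ]), array([156.2, 205.9]), np.float64(86.9)] slope [-0.64 -0.  ] z 0.1014 2753
top btn [ 647.8 -128.2] 29.8 0.5511097231795083
scene hood [array([554.8, -28.6]), array([158., 211.]), np.float64(79.4)] slope [-0.9  -0.33] z 0.0998 2773
scene btn [ 647.8 -128.1] 29.9 0.5482458414482375
need [ 0.4  0.  -0.5] rot [-0.   0.4  0. ] | t 35.4 tcp [ 0.644 -0.127  0.115] F [0.2 0.  0.8] open 0.0 grip 0.0
wrist btn 3234 [ 0.65210351 -0.12829271  0.08433784]
```

View pics/chk1.png

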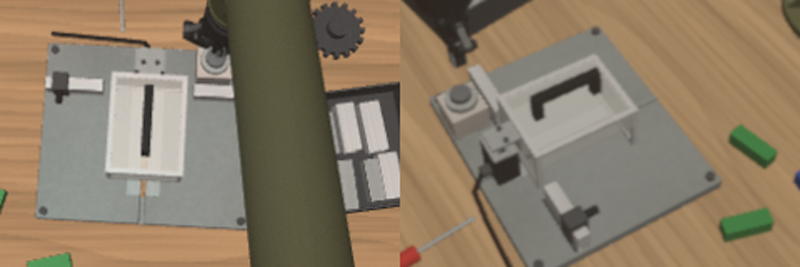

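```bash
cat > g.py <<'E'
from h import *
yaw=np.radians(-2.8); ex=np.array([np.cos(yaw),np.sin(yaw)]); ey=np.array([-ex[1],ex[0]])
for n in ("top","scene"):
    f,T,K=cam(n); P=world(f,T,K,np.argwhere(f["z_map"]>0)); d=P[:,:2]-[.539,-.018]; S=np.c_[d@ex,d@ey]*1000
    for l,x0,x1,w,z0,z1 in [("back",-78,-40,62,.085,.11),("mid",-40,40,62,.085,.11),("front",40,76,62,.085,.11),("brkt",90,118,15,.085,.11),("bar",-45,45,20,.128,.15),("sawL",-140,40,0,.01,.03)]:
        m=(S[:,0]>x0)&(S[:,0]<x1)&(P[:,2]>z0)&(P[:,2]<z1)
        m&=(abs(S[:,1])<w) if w else (S[:,1]>90)&(S[:,1]<165)
        if m.sum()>10: print(n,l,m.sum(),"z",np.round(np.median(P[m,2])*1000,1),"ymid",np.round((S[m,1].min()+S[m,1].max())/2,1),"x",np.round(np.percentile(S[m,0],[1,99])))
E
python3 g.py
```

```text
top back 654 z 101.7 ymid -0.1 x [-78. -40.]
top mid 1224 z 101.8 ymid -0.0 x [-39.  39.]
top front 558 z 101.8 ymid 0.1 x [40. 76.]
top brkt 116 z 96.5 ymid 0.0 x [ 90. 117.]
top bar 194 z 144.4 ymid 0.0 x [-44.  43.]
top sawL 1729 z 21.6 ymid 127.5 x [-138.   38.]
scene back 547 z 100.4 ymid 1.0 x [-78. -41.]
scene mid 1234 z 100.1 ymid 0.3 x [-39.  39.]
scene front 680 z 100.3 ymid 0.4 x [40. 75.]
scene brkt 134 z 95.7 ymid -0.0 x [ 90. 118.]
scene bar 304 z 141.9 ymid 2.0 x [-44.  45.]
scene sawL 2045 z 20.3 ymid 127.5 x [-138.   38.]
```

The guard stands flat: back, middle and front are all level 80 mm above the table, centred, with the tongue home. Now the reset button.

Call:
drive_tool --series '[{"x": 0.5,"y": 0,"z": 2,"rx": 0,"ry": 0.4,"rz": 0,"claw": 1},{"x": 0.5,"y": 0,"z": 4,"rx": 0,"ry": 0.4,"rz": 0,"claw": 1},{"x": 0.5,"y": 0,"z": 5.5,"rx": 0,"ry": 0.4,"rz": 0,"claw": 1},{"x": 0.5,"y": 0,"z": 6,"rx": 0,"ry": 0.4,"rz": 0,"claw": 1},{"x": 0.5,"y": 0,"z": 6,"rx": 0,"ry": 0.4,"rz": 0,"claw": 1}]'

```text
time: 36.0
tcp_pos: [0.6478, -0.1287, 0.0531]
tool_rot: [-3.14, 0.079, 0.004]
wrist_force: [-0.5, 0.3, 2.8]
opening: 0.0002
grasp_force: 1.3
```

Call:
drive_tool --series '[{"x": 0,"y": 0,"z": 0.2,"rx": 0,"ry": 0,"rz": 0,"claw": 1},{"x": 0,"y": 0,"z": 0.4,"rx": 0,"ry": 0,"rz": 0,"claw": 1},{"x": 0,"y": 0,"z": 0.5,"rx": 0,"ry": 0,"rz": 0,"claw": 1},{"x": 0,"y": 0,"z": 0.5,"rx": 0,"ry": 0,"rz": 0,"claw": 1}]'

```text
time: 36.4
tcp_pos: [0.649, -0.1288, 0.0494]
tool_rot: [3.14, -0.079, -0.0]
wrist_force: [-2.9, 0.8, 6.4]
opening: -0.0001
grasp_force: 3.4
```

Call:
drive_tool --series '[{"x": 0,"y": 0,"z": 0.2,"rx": 0,"ry": 0,"rz": 0,"claw": 1},{"x": 0,"y": 0,"z": 0.4,"rx": 0,"ry": 0,"rz": 0,"claw": 1},{"x": 0,"y": 0,"z": 0.4,"rx": 0,"ry": 0,"rz": 0,"claw": 1}]'

```text
time: 36.7
tcp_pos: [0.6491, -0.1289, 0.049]
tool_rot: [3.139, -0.08, 0.0]
wrist_force: [-10.8, 1.1, 24.8]
opening: 0.0001
grasp_force: 12.1
```

The force rose to 25 N against a hard stop, so the button is bottomed. Letting it go and backing off upwards.

Call:
drive_tool --series '[{"x": 0,"y": 0,"z": -1,"rx": 0,"ry": 0,"rz": 0,"claw": 1},{"x": 0,"y": 0,"z": -3,"rx": 0,"ry": 0,"rz": 0,"claw": 1},{"x": 0,"y": 0,"z": -7,"rx": 0,"ry": 0,"rz": 0,"claw": 1},{"x": 0,"y": 0,"z": -11,"rx": 0,"ry": 0,"rz": 0,"claw": 1},{"x": 0,"y": 0,"z": -15,"rx": 0,"ry": 0,"rz": 0,"claw": 1}]'

```text
time: 37.2
tcp_pos: [0.6487, -0.129, 0.1953]
tool_rot: [-3.14, 0.079, 0.001]
wrist_force: [0.8, 0.0, -0.7]
opening: -0.0002
grasp_force: 0.0
```

Call:
drive_tool --series '[{"x": 0,"y": 4,"z": 0,"rx": 0,"ry": 0,"rz": 0,"claw": 1},{"x": 0,"y": 8,"z": 0,"rx": 0,"ry": 0,"rz": 0,"claw": 1},{"x": 0,"y": 12,"z": 0,"rx": 0,"ry": 0,"rz": 0,"claw": 1},{"x": 0,"y": 16,"z": 0,"rx": 0,"ry": 0,"rz": 0,"claw": 1},{"x": 0,"y": 20,"z": 0,"rx": 0,"ry": 0,"rz": 0,"claw": 1}]'

```text
time: 37.7
tcp_pos: [0.6385, -0.3306, 0.1939]
tool_rot: [3.14, -0.08, -0.001]
wrist_force: [0.0, 0.2, 0.5]
opening: 0.0002
grasp_force: 0.0
```

```bash
python3 g.py; python3 chk.py | grep -E "btn|need"
python3 - <<'E'
import cv2
a=cv2.imread("pics/top_chk.png")[90:330,130:500]; b=cv2.imread("pics/scene_chk.png")[120:360,140:510]
cv2.imwrite("pics/fin.png",cv2.resize(cv2.hconcat([a,b]),(800,260),interpolation=cv2.INTER_CUBIC))
E
```

```text
top back 653 z 101.9 ymid 0.2 x [-78. -40.]
top mid 1225 z 101.8 ymid 0.0 x [-39.  39.]
top front 563 z 101.9 ymid -0.2 x [40. 76.]
top brkt 115 z 96.8 ymid 0.1 x [ 90. 118.]
top bar 194 z 144.5 ymid 0.1 x [-44.  44.]
top sawL 1734 z 21.6 ymid 127.5 x [-138.   38.]
scene back 554 z 100.5 ymid 0.4 x [-77. -40.]
scene mid 1233 z 100.2 ymid 0.3 x [-39.  39.]
scene front 682 z 100.4 ymid 0.9 x [41. 75.]
scene brkt 131 z 95.4 ymid -0.1 x [ 90. 117.]
scene bar 303 z 141.6 ymid 1.6 x [-44.  44.]
scene sawL 2036 z 20.4 ymid 127.5 x [-138.   38.]
top btn [ 648.3 -127.8] 16.0 0.08875868923040575
scene btn [ 651. -127.] 16.2 0.08798114615067948
need [ -0.1 -20.2   7.3] rot [-0.   0.1 -0.3] | t 37.9 tcp [ 0.638 -0.33   0.193] F [0.8 0.6 0.2] open -0.0 grip 0.0
```

View pics/fin.png

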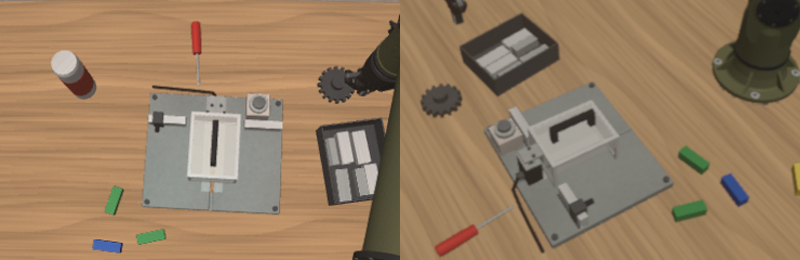

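Final view: the guard is seated on the table, all the offcuts are in the bin, and the button has sprung back out. The spray can, screwdriver and gear are where they were, and the arm is clear. Handing in.

```bash
python3 -c "
from station import manip
print(manip.job_done())"
```

```text
the job is handed in; nothing more can be done
None
```

The job is handed in: all six offcuts are in the bin, the guard stands flat on the saw table with its tongue in the switch slot, and the reset button was pressed to its stop and released (38 s of the 210 s used).

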